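# De-static mixer blocks through the ioniser chute and weigh the batch

### The arm

A 7-joint arm with a two-finger parallel gripper is mounted at the origin on the work surface. World frame = base frame: x ahead of the robot, y to its left, z up, the work surface at z = 0. Lengths are in mm, angles in rad, forces in N, time in s.
With the tool pointing down it reaches from about 400 to 875 mm from the base axis. Payload 4.4 kg.
Tool frame: the origin (TCP) lies at the very end of the fingers, on their centre line; the grasp point (between the pads) lies 19 mm behind it; y points along the fingers, z is the direction in which the jaws open and shut, and the axes are right-handed (so a half turn about y gives the same grasp; the last joint's range is limited). The gripper opens to 85 mm and grips with 20 to 120 N. Pads are 22 mm wide; open, the fingers measure 114 mm over their backs; the gripper's body (76 mm by 85 mm) begins 54 mm behind the grasp point. The pads swing forward as they close: fully open they stand 13 mm farther back than shut.
Start: joints at [-1.311, 0.628, 0.038, 1.517, -0.027, 0.996, -0.02], TCP at [208.02, 615.829, 231.313] pointing down, gripper open.
Joint ranges: [-3.06, 3.06], [-0.37, 2.12], [-1.25, 1.32], [0.18, 2.47], [-1.1, 4.24], [0.23, 1.98], [-2.94, 2.94]. Speed limits (rad/s): [2.57, 2.57, 3.14, 3.14, 3.14, 3.14, 3.14].

### API

Orientations are given as [roll, pitch, yaw] about the fixed x, y, z axes, in that order (R = Rz(yaw) Ry(pitch) Rx(roll)).
In Python, from cell import ctrl, imaging, finish_job gives the robot as it stands.
- The arm moves only by the shell command python3 -m inch 'ROWS'. ROWS is JSON, one flat list of numbers, 7 for each row, row after row: the opening, from 0 (shut) to 1 (fully open), then the shift along the tool's x, y, z in cm, then the turn, a rotation vector about the tool's x, y, z in degrees. A call has 1 to 12 rows; each row is the pose to reach, as a shift and turn from the pose commanded when the call began, along the tool's axes at that moment; what a row does not reach only later rows make up. A row lasts 1/10 s, in which the tool goes at most 50 mm and 8.59 degrees, less where a joint would pass 70% of its speed; a pose out of reach is approached as far as the arm can. A call with a gripper value outside its range is refused whole. The fingers move at their own pace and stop on an object; the grip force is fixed at half the most. Time passes only in rows, so rows that repeat a pose let the fingers close. It gives the time, the measured TCP pose, the force and the opening at its end, in the units of the state.
- ctrl.read_state(): the state, without advancing time (a new reading comes with each control period).
- imaging.get_image(name): name is "scene" or "top" or "wrist"; returns a dict with "img" (420x560x3 uint8, red, green, blue), "fx", "fy", "cx", "cy" (pixels), "R" (3x3) and "t" (3): a world point X has camera coordinates R X + t. Camera axes: x right, y down, z forward; pixel columns grow to the right and rows downward; lengths in mm; the calibration is good to about 2 mm. A picture is of the moment at which its call begins. There is no depth.
- finish_job(): hands the job in, once; it reports no verdict.
The state is a dict: "clock": time; "qpos": joint angles; "qd": joint speeds; "tau": joint torques, N m; "eef_pos": TCP position; "tool_rot": TCP orientation; "force": force on the tool from outside, world axes, zero at the start; "torque": the same for the moment, N m; "width": finger opening in mm.
Only numpy, scipy, OpenCV 4.12 (cv2) and the standard library are available. Lean on these libraries where they do the work, as an engineer would, in place of code of your own. Each camera call takes 0.05 s, during which the arm holds its last target.

### The job

The mixer blocks have to be freed of static and weighed together. Slide the vise jaw fully open and take the finished block out, then put that block and every other mixer block lying on the bench on the upper part of the ioniser chute, so that they all wait there behind its closed gate; only then hold the catch dish by its handle under the chute's mouth, push the paddle in with it and catch all the blocks as they slide off. Finally stand the dish with all the blocks centrally on the balance pan and let go, without disturbing the bottles and the beaker.

Things in the scene. Friction and masses are not known exactly. Their poses are not given: they have to be found in the camera images.
- chute: fixed ioniser chute: open steel trough 330 mm long, 86 mm wide inside, walls 30 mm above its floor, sloping at 30 degrees; a lifting gate 60 mm before its mouth. Origin on the bench below the mouth edge; +x level uphill (mouth faces -x). Floor height is 125 mm + 0.577 x. Gate guides and an arch (ioniser bar) stand over it from x = -10 to 105 mm, up to 290 mm high; stand from 80 mm
- mouth (a point): middle of the mouth edge, on the trough's floor, 125 mm above the bench (underside 116 mm); axes as chute. With the paddle pressed the blocks drop off here towards chute -x, landing up to 100 mm from the edge.
- load (a point): point on the trough's floor 250 mm up the slope from the mouth (216 mm level), 250 mm above the bench; axes as chute. Lay blocks here crosswise (their 64 mm across the trough, so that they tumble off the mouth without jamming); the floor is slick, they slide to the gate and queue by themselves. Held flat, let a block go with its underside's middle 12 to 25 mm above this point
- paddle (a joint): paddle under the mouth, m: 0 out, grows to 0.03 when pushed uphill (chute +x). A spring pushes it back (about 1.5 to 3.5 N); it lifts the gate 1.7 mm per mm, so the gate is fully up at 0.03 and shuts again when let go
- paddle_face (a point): centre of the paddle's front face (100 mm wide, from 65 to 110 mm above the bench), 20 mm uphill of the mouth edge when out; moves with the paddle. The dish standing on the bench (rim 50 mm) is too low to touch it; raised by 40 mm its +x end wall meets it and its rim passes below the trough
- vise: fixed small vise, 200 x 70 mm, bed 30 mm high; origin on the bench below the clamped block's middle; x along the slide: fixed jaw at +x, moving jaw at -x
- jaw (a joint): moving jaw, m: 0 shut on the block, opens towards vise -x to 0.045 (fully open, hard stop); stays where it is left, slides with about 4 N. While shut, its lip covers the last 11 mm of the block's top
- jaw_grip (a point): grip point on the moving jaw's upright post, 16 mm (along the slide) x 18 mm (across), 102 mm above the bench; the post stands free from 75 to 126 mm; axes as vise; moves with the jaw
- block0: white polymer mixer block, 64 x 34 x 34 mm, 70 g, with two bores across it and one along it; origin at the centre of its underside, x along its 64 mm length, z up as it lies at first (any long side may end up below). It starts clamped in the vise, lying on the bed 30 mm above the bench with its length along the slide, its sides free
- dish: loose steel catch dish, 160 (x) x 130 (y) x 50 mm high, walls 4 mm, floor 4 mm, 200 g; origin at the centre of its underside, z up. An upright tab handle stands on its -x end
- dish_grip (a point): grip point on the handle, 85 mm from the dish's middle towards its -x, 83 mm above its underside: an upright plate 10 mm thick (dish x), 40 mm wide (dish y), free from 50 to 107 mm, its top part faced with black rubber. Grip it across its thickness (fingers closing along dish x)
- balance: fixed laboratory balance, white housing 250 x 200 x 50 mm; origin on the bench below the pan's middle, display towards -x
- pan (a point): middle of the top of the round steel pan, 150 mm across, 66 mm above the bench
- bottle_a: bystander: glass jar with red cap, 80 mm across, 170 mm high; origin at its base
- bottle_b: bystander: glass jar with blue cap, 70 mm across, 150 mm high; origin at its base
- beaker: bystander: glass beaker, 70 mm across, 90 mm high; origin at its base
- block0_center (a point): centre of block0
- block1: white polymer mixer block, lying loose on the bench (may be absent), 64 x 34 x 34 mm, 70 g, with two bores across it and one along it; origin at the centre of its underside, x along its 64 mm length, z up as it lies at first (any long side may end up below)
- block1_center (a point): centre of block1
- block2: white polymer mixer block, lying loose on the bench (may be absent), 64 x 34 x 34 mm, 70 g, with two bores across it and one along it; origin at the centre of its underside, x along its 64 mm length, z up as it lies at first (any long side may end up below)
- block2_center (a point): centre of block2
- block3: white polymer mixer block, lying loose on the bench (may be absent), 64 x 34 x 34 mm, 70 g, with two bores across it and one along it; origin at the centre of its underside, x along its 64 mm length, z up as it lies at first (any long side may end up below)
- block3_center (a point): centre of block3
There are look-alikes about, which are no part of the job. What is shaped like the dish but green or orange is not meant.

How it is judged:
By the outcome, as a careful person would: the job done as asked, in the order asked, and still so for the second after the job is handed in, with the robot touching nothing.
Of block1, block2, block3 only 2 to 3 are there at a start; the rules pass over those that are not, and their reading is None.
At some moment in a run one of dish, block1, block2, block3 may be knocked a few centimetres aside while the robot is not near it.
Once in a run the grip may slacken for a moment while it holds something.
It also fails if it takes over 208 s, if anything falls off the work surface, if the arm or the gripper's body presses on something with over 40 N, if the wrist force passes 120 N, or if a joint passes its speed limit or range.

## Working session

There is one attempt and no reset: what is moved stays moved. The work goes in short steps, Python scripts to look and compute and a shell command to move; the robot and the scene stay as the last step left them, time stands still between calls to the robot, and variables do not carry over. Pictures are saved under pics/ and viewed, and the job is handed in when it is done.

```bash
ls; mkdir -p pics; python3 - <<'E'
from cell import ctrl, imaging
import cv2
print(ctrl.read_state())
for n in ("scene","top","wrist"):
    d=imaging.get_image(n)
    cv2.imwrite(f"pics/{n}0.png",cv2.resize(d["img"][:,:,::-1],(800,600),interpolation=cv2.INTER_CUBIC))
    print(n,d["fx"],d["fy"],d["cx"],d["cy"],d["R"],d["t"])
E
```

```text
pics
{'clock': 0.0, 'qpos': array([-1.3108078 ,  0.62935859,  0.03844717,  1.51839491, -0.02699811,
        0.99630008, -0.01999378]), 'qd': array([-7.17369870e-05,  8.13014190e-04,  3.76641858e-04, -2.38044699e-03,
        6.60758315e-04,  1.92165422e-03,  1.72373702e-03]), 'tau': array([-2.45804167e-04, -5.63398683e+01,  1.22611944e+00, -1.93446761e+01,
        1.10528534e-02,  1.03238155e-02, -1.40090572e-05]), 'eef_pos': array([207.80761278, 615.20851076, 230.37251106]), 'tool_rot': array([-1.57273881e+00, -3.15769874e-05, -3.25786077e-01]), 'force': array([ 0.39540866, -0.1032689 ,  0.64750408]), 'torque': array([-0.01415417, -0.01027539, -0.03009936]), 'width': 85.26876283451845}
scene 442.3349886301008 442.3349886301008 282.5729379101439 210.66096185756038 [[ 0.82486527  0.56509031  0.01643884]
 [ 0.44364309 -0.6290175  -0.6383712 ]
 [-0.35039706  0.53386321 -0.7695531 ]] [-374.31002018 -144.33306669 1827.4503838 ]
top 414.4398952392426 414.4398952392426 277.74403367129844 211.46716485836117 [[ 0.0156852  -0.99979954  0.01244408]
 [-0.99353438 -0.01698409 -0.11225403]
 [ 0.11244288 -0.0106029  -0.99360162]] [ -89.28621311  501.20418828 1304.11781512]
wrist 311.4265367836767 311.4265367836767 280.8281708722221 211.16967036627554 [[ 0.32052391  0.94723949 -0.00132898]
 [ 0.91281051 -0.30849851  0.2675923 ]
 [ 0.25306401 -0.08698284 -0.96353131]] [-648.61359468  -35.13025708  378.88949975]
```

View pics/scene0.png

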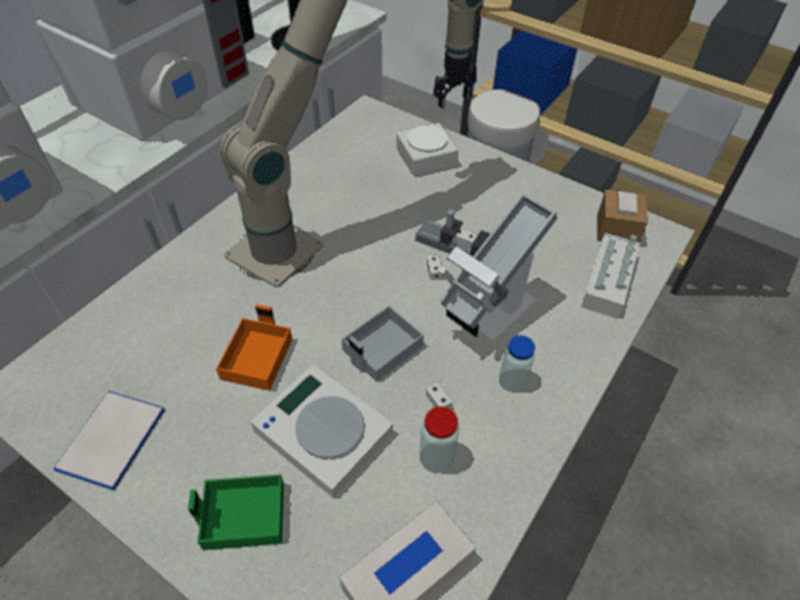

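View pics/top0.png

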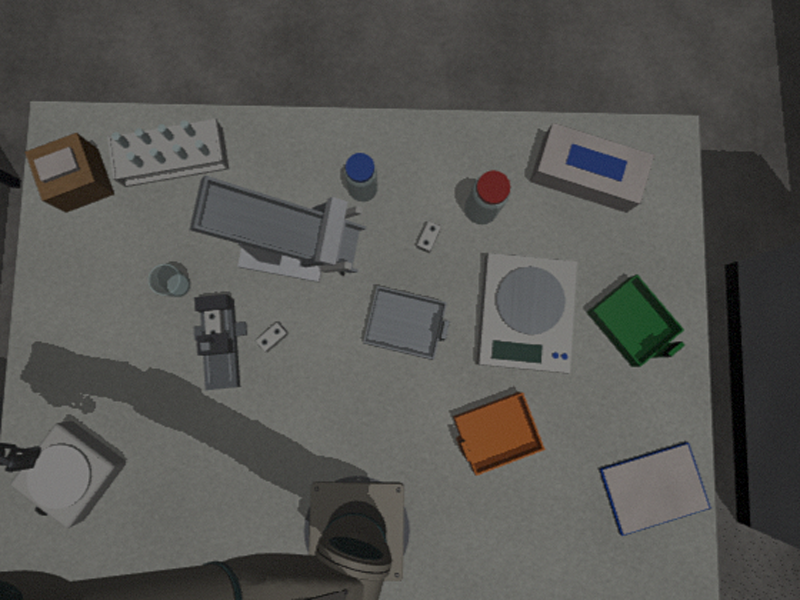

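View pics/wrist0.png

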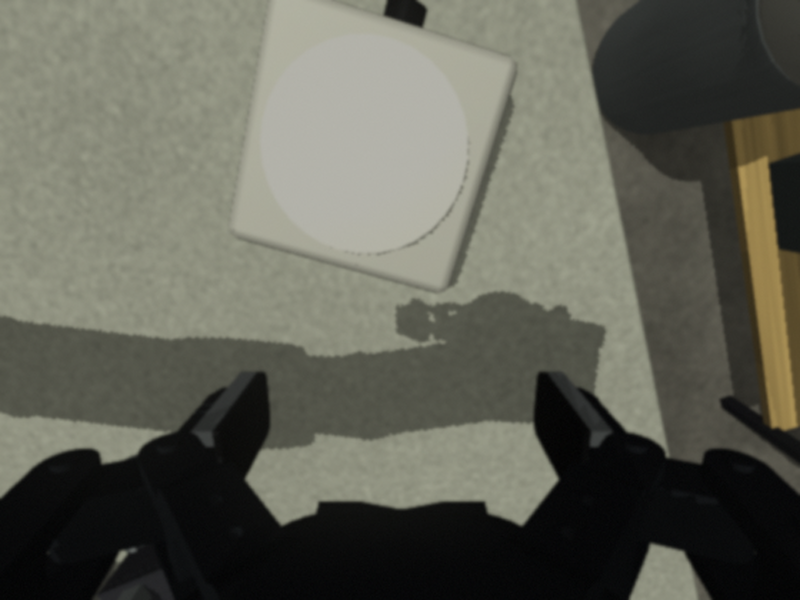

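Scene: blocks in the top view at about (272,336), (428,236), and one in the vise (212,320). Dish is at (405,322), balance at (530,300), chute mouth at about (357,250). Now enlarged crops.

```bash
cat > h.py <<'E'
import numpy as np, cv2
from cell import ctrl, imaging
from scipy.spatial.transform import Rotation as Ro
def bp(d,u,v,z):
    R=np.array(d["R"]);t=np.array(d["t"]);c=-R.T@t
    r=R.T@np.array([(u-d["cx"])/d["fx"],(v-d["cy"])/d["fy"],1.])
    return c+r*(z-c[2])/r[2]
def pr(d,X):
    c=np.array(d["R"])@np.asarray(X,float)+np.array(d["t"]); return np.array([d["fx"]*c[0]/c[2]+d["cx"],d["fy"]*c[1]/c[2]+d["cy"]])
def crop(d,fn,u0,v0,w,h,s,gain=1.0):
    im=d["img"][v0:v0+h,u0:u0+w,::-1]
    im=cv2.resize(im,None,fx=s,fy=s,interpolation=cv2.INTER_CUBIC)
    im=np.clip(im*gain,0,255).astype(np.uint8)
    step=20
    for u in range((u0//step+1)*step,u0+w,step):
        x=int((u-u0+.5)*s); cv2.line(im,(x,0),(x,6),(0,255,255),1); cv2.putText(im,str(u),(x-10,18),0,.4,(0,255,255),1)
    for v in range((v0//step+1)*step,v0+h,step):
        y=int((v-v0+.5)*s); cv2.line(im,(0,y),(6,y),(0,255,255),1); cv2.putText(im,str(v),(8,y+4),0,.4,(0,255,255),1)
    cv2.imwrite(fn,im)
def tool():
    s=ctrl.read_state(); return np.array(s["eef_pos"]),Ro.from_euler("xyz",s["tool_rot"]).as_matrix(),s
E
python3 - <<'E'
from h import *
import pickle
d={n:imaging.get_image(n) for n in("top","scene")}
pickle.dump(d,open("d0.pkl","wb"))
crop(d["top"],"pics/t1.png",120,110,145,170,3.5*1,1.8) 
crop(d["top"],"pics/t1.png",120,110,150,110,5.3,1.8)
crop(d["top"],"pics/t2.png",120,190,110,90,6.5,1.8)
crop(d["top"],"pics/t3.png",240,140,180,130,4.4,1.8)
crop(d["scene"],"pics/s1.png",280,130,120,110,5.4,1.1)
crop(d["scene"],"pics/s2.png",170,200,220,150,3.6,1.1)
E
```

```text
(no output)
```

View pics/t1.png

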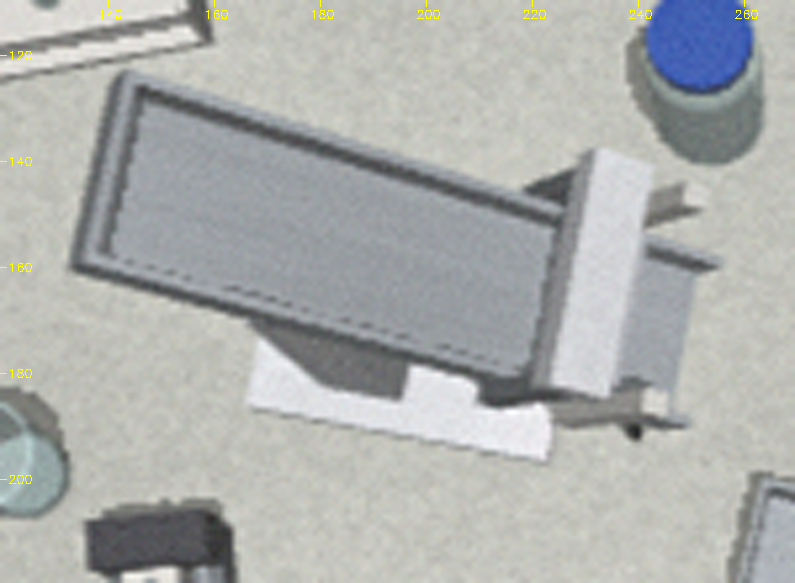

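View pics/t2.png

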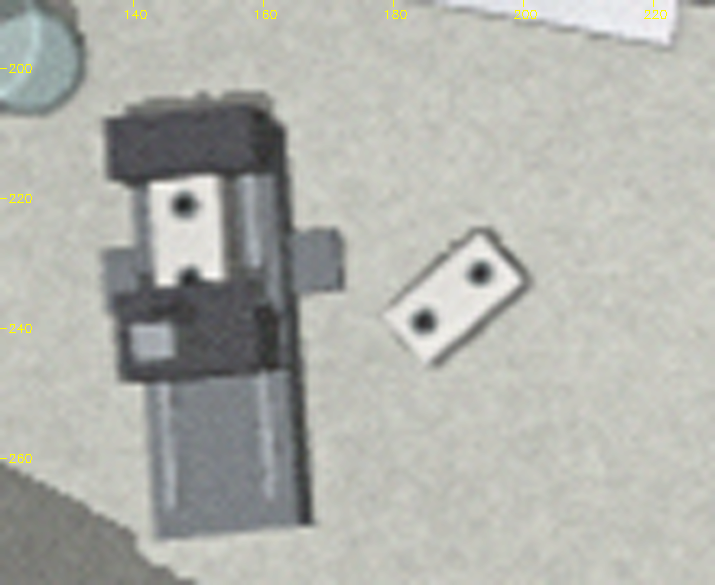

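View pics/t3.png

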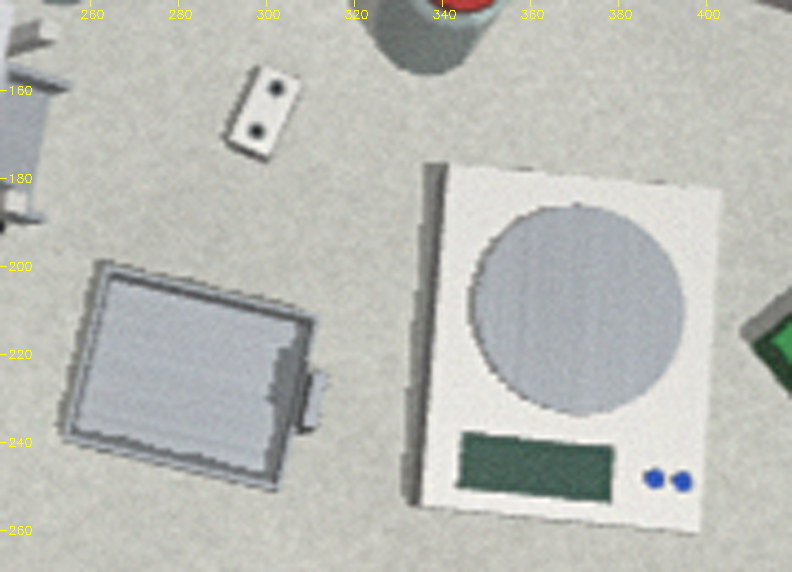

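View pics/s1.png

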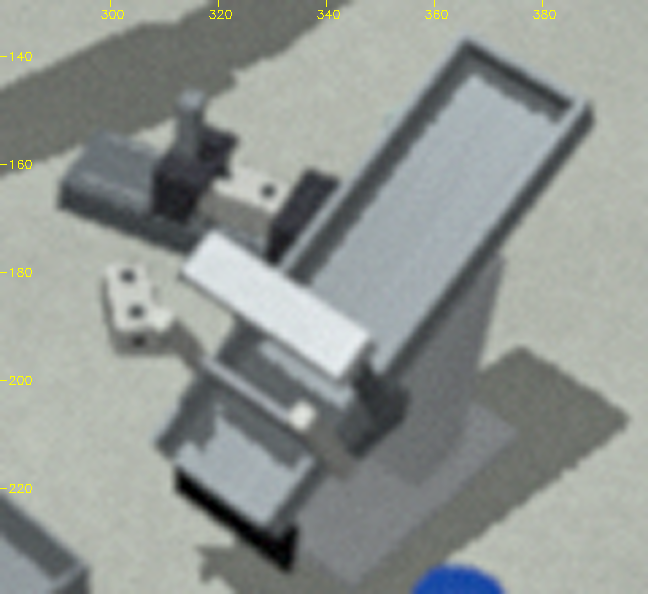

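View pics/s2.png

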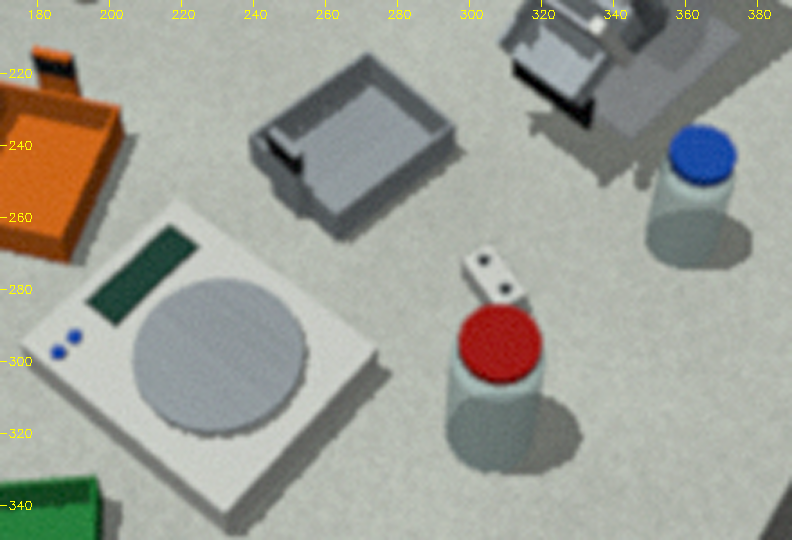

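```bash
cat > m0.py <<'E'
from h import *
import pickle
from scipy.optimize import least_squares
D=pickle.load(open("d0.pkl","rb")); T=D["top"]; S=D["scene"]
# chute fit: x,y,yaw,halfwidth,extra end
c30,s30=np.cos(np.pi/6),.5
def P(p,s,y,n): # s along slope, n normal
    x=s*c30-n*s30; z=125+s*s30+n*c30
    c,sn=np.cos(p[2]),np.sin(p[2]); return np.array([p[0]+c*x-sn*y,p[1]+sn*x+c*y,z])
# top image: up = +x world, right=-y ; uphill goes left => +y world, yaw~ +90
obs=[(T,330,-1,30,(143.5,123)),(T,330,1,30,(133,160)),(T,0,-1,30,(255,159.5)),(T,0,1,30,(249.5,190)),
     (S,330,-1,30,(390,151)),(S,330,1,30,(365.5,136.5)),(S,0,1,30,(308.5,211.5)),(S,0,-1,30,(331.5,228))]
def f(p): 
    r=[]
    for d,s,y,n,uv in obs: r+=list(pr(d,P(p,s+(p[4] if s else 0),y*p[3],n))-uv)
    return r
q=least_squares(f,[600,0,1.5,46,0]); print("chute",q.x,np.round(q.fun,1))
for n,a in(("mouth",(0,0,0)),("load",(250,0,0))): print(n,P(q.x,*a))
def rect(name,pts,z):
    X=np.array([bp(T,u,v,z)[:2] for u,v in pts]); print(name,np.round(X,1).tolist(),"c",X.mean(0).round(1))
    L=[np.linalg.norm(X[i]-X[i-1]) for i in range(4)]; a=[np.degrees(np.arctan2(*(X[i]-X[i-1])[::-1])) for i in range(4)]
    print("  sides",np.round(L,1),np.round(a,1))
rect("b1",[(193.7,224.8),(200.5,232.8),(186,245.5),(178.8,238)],34) 
rect("b2",[(298,154.5),(307.5,159.5),(300,175.5),(290.5,170)],34)
# block0 side edges top z64
print("b0",[bp(T,u,v,64) for u,v in((142.5,218),(153,217.5),(144,233),(154,232),(148,221),(149,232.5))])
print("jaw post top z126",[bp(T,u,v,126) for u,v in((139.7,239.5),(146,239),(140.2,245),(146.2,244.5))])
print("vise bed z30",[bp(T,u,v,30) for u,v in((143.5,272.5),(165,271),)])
rect("dish",[(262.5,199),(310.5,211.5),(302,250.5),(254,239)],50)
print("handle top z107",[bp(T,u,v,107) for u,v in((312,224.5),(313,224),(310,236),(309,237))])
th=np.linspace(0,2*np.pi,4,endpoint=False)
print("pan",bp(T,370.5,209.5,66), bp(T,346.5,209,66),bp(T,394.5,209,66),bp(T,370.5,186,66),bp(T,370.5,233,66))
print("pan scene",bp(S,(206.5+254.5)/2,(277+320)/2,66))
print("dish scene",[bp(S,u,v,50) for u,v in((239,238),(271,215),(297,235),(263,260))])
print("botA cap",bp(T,345,131,170),"B",bp(T,252,117,150))
print("beaker",bp(T,120,195,45))
E
python3 m0.py
```

```text
chute [602.81859913  13.1779414    1.40698427  49.62950048  -1.44484099] [-0.  -0.9  2.1 -0.8 -0.1 -2.3 -0.8 -0.2 -0.9 -2.1 -0.1 -1.4 -0.7 -0.9
 -1.6 -1.3]
mouth [602.81859913  13.1779414  125.        ]
load [638.12654259 226.78587461 250.        ]
b1 [[454.7, 185.9], [429.6, 163.4], [388.6, 207.7], [412.0, 231.4]] c [421.2 197.1]
  sides [62.4 33.7 60.3 33.3] [ -46.8 -138.1  132.7   45.5]
b2 [[689.8, -144.0], [673.7, -175.1], [620.4, -151.2], [638.0, -120.2]] c [ 655.5 -147.6]
  sides [57.  35.  58.4 35.6] [ -24.7 -117.3  155.9   60.5]
b0 [array([470.95979769, 339.89141056,  64.        ]), array([473.07276643, 307.41359232,  64.        ]), array([424.36172566, 332.82388023,  64.        ]), array([427.97061442, 302.093952  ,  64.        ]), array([461.88092224, 322.36618543,  64.        ]), array([426.16565639, 317.46328989,  64.        ])]
jaw post top z126 [array([401.56928412, 325.21990212, 126.        ]), array([403.33977006, 306.81422449, 126.        ]), array([385.45023683, 322.90062063, 126.        ]), array([387.1987785 , 305.40021923, 126.        ])]
vise bed z30 [array([301
[... 419 characters left out ...]
), array([ 418.07097755, -175.45305062,  107.        ])]
pan [ 509.56830428 -371.45006659   66.        ] [ 509.85280842 -296.03378465   66.        ] [ 512.44496291 -447.00625574   66.        ] [ 584.28136718 -372.16022522   66.        ] [ 435.80955832 -370.74897888   66.        ]
pan scene [ 511.24548182 -376.70635329   66.        ]
dish scene [array([ 379.64887857, -166.41753005,   50.        ]), array([411.49566801, -15.49657134,  50.        ]), array([540.64876951, -37.07379522,  50.        ]), array([ 503.75296044, -192.60675284,   50.        ])]
botA cap [ 728.35537226 -273.78585378  170.        ] B [772.4090834    1.84069338 150.        ]
beaker [544.82464337 420.87747271  45.        ]
```

Two loose blocks, plus the one in the vise. Top and scene views disagree by about 6 mm in y, so I'll refine with the wrist camera. Next I work out the first move, to above the vise.

```bash
cat >> h.py <<'E'
def go(x,y,z,yaw=None):
    """delta in tool axes (cm), turn deg, to TCP target, tool down at yaw (deg)"""
    p,R,s=tool()
    d=R.T@(np.array([x,y,z])-p)/10
    Rt=R if yaw is None else Ro.from_euler("xyz",[-90,0,yaw],degrees=True).as_matrix()
    w=Ro.from_matrix(R.T@Rt).as_rotvec(degrees=True)
    print("shift",np.round(d,2),"turn",np.round(w,2),"rows>=",np.ceil(max(np.linalg.norm(d)/5,np.linalg.norm(w)/8.59)))
def where():
    p,R,s=tool(); print("t",round(s["clock"],2),"tcp",p.round(1),"rpy",np.degrees(s["tool_rot"]).round(2),"F",np.round(s["force"],1),"w",round(s["width"],1),"q",np.round(s["qpos"],2))
E
python3 - <<'E'
from h import *
d=imaging.get_image("wrist"); p,R,s=tool()
Rc=np.array(d["R"]);c=-Rc.T@np.array(d["t"])
print("cam in tool",R.T@(c-p),"axes",(Rc@R).round(3))
go(350,318,250,6); go(395,318,170,6)
E
```

```text
cam in tool [ -67.19918718 -142.99328041   -0.58877806] axes [[ 0.    -0.     1.   ]
 [ 0.964 -0.268 -0.001]
 [ 0.268  0.964 -0.   ]]
shift [ 22.98  -1.88 -23.65] turn [ 3.000e-02 -2.467e+01 -1.000e-02] rows>= 7.0
shift [ 27.25   6.11 -22.21] turn [ 3.000e-02 -2.467e+01 -1.000e-02] rows>= 8.0
```

```bash
python3 -m inch '[1,4,-1,-4,0,-5,0, 1,8,-1.9,-8,0,-10,0, 1,12,-1.9,-12,0,-15,0, 1,16,-1.9,-16,0,-20,0, 1,20,-1.9,-20,0,-24.7,0, 1,23,-1.9,-23.6,0,-24.7,0, 1,23,-1.9,-23.6,0,-24.7,0, 1,23,-1.9,-23.6,0,-24.7,0, 1,23,-1.9,-23.6,0,-24.7,0]'
python3 - <<'E'
from h import *
where()
d=imaging.get_image("wrist"); import pickle; pickle.dump(d,open("w1.pkl","wb"))
crop(d,"pics/w1.png",0,0,560,420,1.42,1.3)
E
```

```text
clock: 1.2
eef_pos: [350.8, 318.4, 250.6]
tool_rot: [-1.57, -0.0, 0.103]
force: [-0.7, 0.9, 0.7]
width: 85.5
t 1.2 tcp [350.8 318.4 250.6] rpy [-8.996e+01 -2.000e-02  5.930e+00] F [-0.7  0.9  0.7] w 85.5 q [-0.75  0.35 -0.06  1.97  0.03  0.82  0.85]
```

View pics/w1.png

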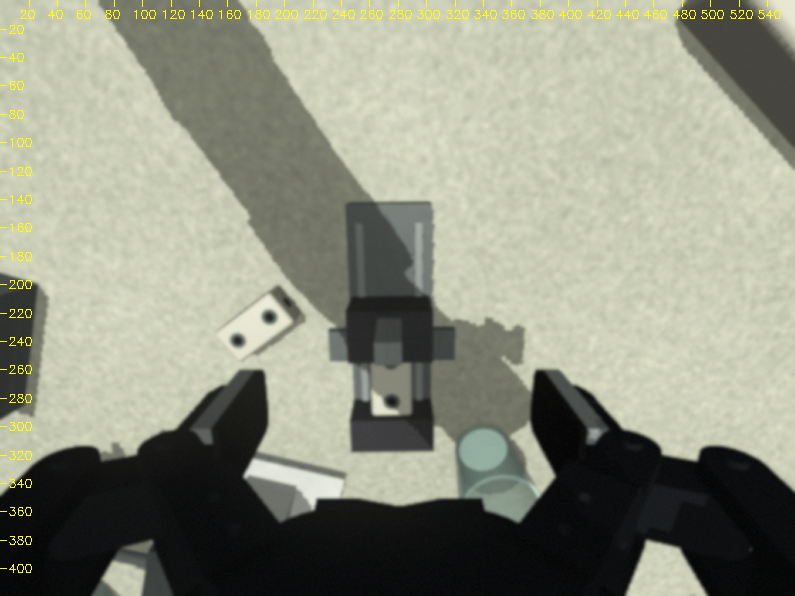

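Wrist view shows the vise upright with the post around (272,230), the block in the vise at (275,270) and block1 at about (182,228).

```bash
python3 - <<'E'
from h import *
import pickle; d=pickle.load(open("w1.pkl","rb"))
crop(d,"pics/w1a.png",140,190,170,130,4.7,1.6)
E
```

```text
(no output)
```

View pics/w1a.png

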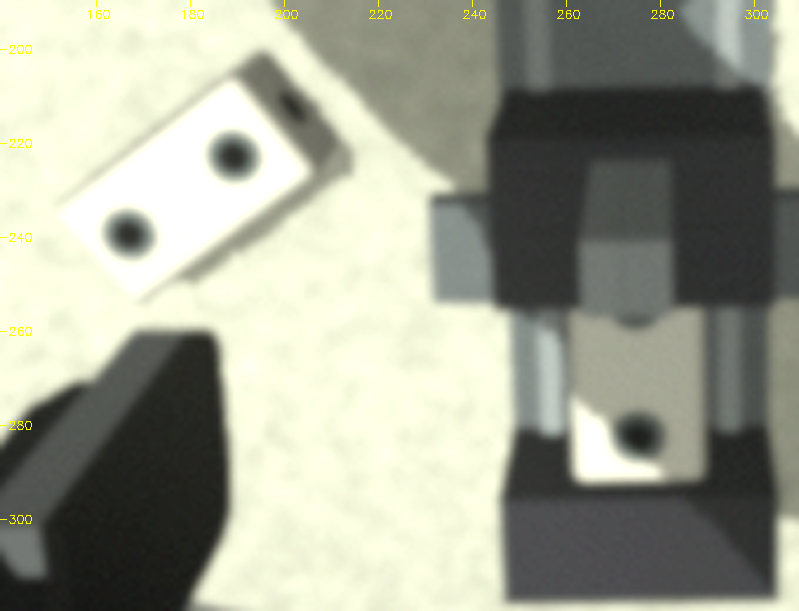

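```bash
python3 - <<'E'
from h import *
import pickle; d=pickle.load(open("w1.pkl","rb"))
def rect(pts,z):
    X=np.array([bp(d,u,v,z)[:2] for u,v in pts]); print(np.round(X,1).tolist(),"c",X.mean(0).round(1))
    if len(X)==4: print([np.linalg.norm(X[i]-X[i-1]).round(1) for i in range(4)],[np.degrees(np.arctan2(*(X[i]-X[i-1])[::-1])).round(1) for i in range(4)])
rect([(263,240.5),(283,240.5),(283,255.5),(263.5,255.5)],126)
rect([(260.8,275),(289.5,275),(289,291.5),(261.5,291.5)],64)
rect([(244,140),(304,140)],30)
rect([(190,207),(206,227),(168.5,253.5),(152,234)],34)
go(395,314,89,6)
E
```

```text
[[387.2, 305.2], [385.3, 323.5], [400.1, 325.0], [402.0, 307.0]] c [393.7 315.2]
[np.float64(14.9), np.float64(18.3), np.float64(14.9), np.float64(18.1)] [np.float64(-173.2), np.float64(95.9), np.float64(6.0), np.float64(-84.1)]
[[454.1, 305.2], [450.7, 338.5], [472.2, 340.2], [475.5, 307.9]] c [463.1 322.9]
[np.float64(21.5), np.float64(33.4), np.float64(21.5), np.float64(32.6)] [np.float64(-172.9), np.float64(95.9), np.float64(4.7), np.float64(-84.2)]
[[304.9, 271.1], [297.9, 339.1]] c [301.4 305.1]
[[389.2, 213.0], [412.4, 232.9], [452.0, 187.8], [428.2, 167.6]] c [420.5 200.3]
[np.float64(59.8), np.float64(30.6), np.float64(60.0), np.float64(31.2)] [np.float64(130.7), np.float64(40.7), np.float64(-48.7), np.float64(-139.6)]
shift [ 4.39 16.15 -1.04] turn [-0.06  0.06  0.02] rows>= 4.0
```

```bash
python3 -m inch '[1,4.24,3,-0.78,0,0,0, 1,4.24,7,-0.78,0,0,0, 1,4.24,11,-0.78,0,0,0, 1,4.24,14,-0.78,0,0,0, 1,4.24,16.2,-0.78,0,0,0, 1,4.24,16.2,-0.78,0,0,0, 0,4.24,16.2,-0.78,0,0,0, 0,4.24,16.2,-0.78,0,0,0, 0,4.24,16.2,-0.78,0,0,0, 0,4.24,16.2,-0.78,0,0,0, 0,4.24,16.2,-0.78,0,0,0, 0,4.24,16.2,-0.78,0,0,0]'
```

```text
clock: 2.45
eef_pos: [393.8, 315.3, 89.3]
tool_rot: [-1.57, -0.001, 0.106]
force: [-0.1, -0.9, 6.0]
width: 17.7
```

```bash
python3 - <<'E'
from h import *
where()
E
```

```text
t 2.45 tcp [393.8 315.3  89.3] rpy [-8.998e+01 -6.000e-02  6.070e+00] F [-0.1 -0.9  6. ] w 17.7 q [-0.71  0.65 -0.04  2.04  0.05  0.45  0.89]
```

Gripped (17.7 mm). Slide 45 mm towards -x (I command a touch more, then check force).

```bash
python3 -m inch '[0,-0.8,0,0,0,0,0, 0,-1.8,0,0,0,0,0, 0,-2.8,0,0,0,0,0, 0,-3.8,0,0,0,0,0, 0,-4.3,0,0,0,0,0, 0,-4.7,0,0,0,0,0, 0,-4.8,0,0,0,0,0, 0,-4.8,0,0,0,0,0]'
```

```text
clock: 3.25
eef_pos: [349.1, 310.1, 89.3]
tool_rot: [-1.57, -0.006, 0.104]
force: [8.7, -2.4, 2.0]
width: 17.3
```

```bash
python3 - <<'E'
from h import *
where()
E
```

```text
t 3.25 tcp [349.1 310.1  89.3] rpy [-89.94  -0.34   5.96] F [ 8.7 -2.4  2. ] w 17.3 q [-0.77  0.61 -0.02  2.15  0.04  0.38  0.84]
```

```bash
python3 -m inch '[1,-4.5,0,0,0,0,0, 1,-4.5,0,0,0,0,0, 1,-4.5,0,0,0,0,0, 1,-4.5,-3,0,0,0,0, 1,-3,-8,0.4,0,0,0, 1,0,-12,0.4,0,0,0, 1,0,-12,0.4,0,0,0]'
python3 - <<'E'
from h import *
where()
d=imaging.get_image("wrist"); import pickle; pickle.dump(d,open("w2.pkl","wb"))
crop(d,"pics/w2.png",160,130,170,210,2.8,1.4)
go(442,320.7,37,6)
E
```

```text
clock: 3.95
eef_pos: [352.3, 317.4, 213.8]
tool_rot: [-1.562, -0.013, 0.101]
force: [0.3, 0.6, -0.7]
width: 85.6
t 3.95 tcp [352.3 317.4 213.8] rpy [-89.5   -0.72   5.8 ] F [ 0.3  0.6 -0.7] w 85.6 q [-0.77  0.4  -0.03  2.03  0.02  0.7   0.86]
shift [ 9.13 17.51 -0.56] turn [-0.3  -0.16  0.42] rows>= 4.0
```

View pics/w2.png

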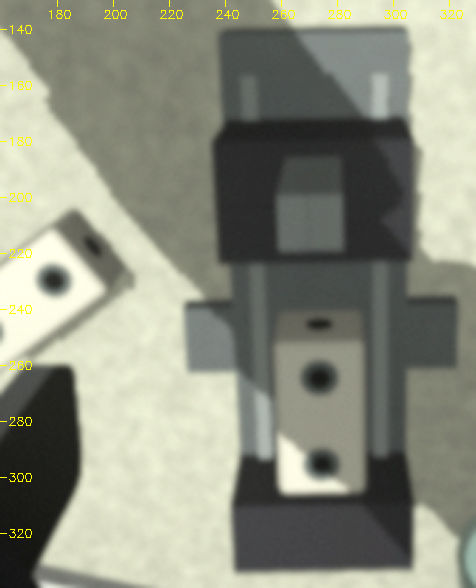

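That call repeated the earlier offset by mistake: it pulled back on the open jaw for a moment while releasing. The picture shows the jaw fully open and the block still in place, with its top at (258–290, 251–305). Next I measure the block.

```bash
python3 - <<'E'
from h import *
import pickle; d=pickle.load(open("w2.pkl","rb"))
X=np.array([bp(d,u,v,64)[:2] for u,v in [(258.5,251),(289.5,251),(290.5,305.5),(259,305.5)]]);print(X.round(1),X.mean(0))
print([bp(d,u,v,126).round(1) for u,v in ((258.5,199),(282.5,219.5))])
go(X.mean(0)[0],X.mean(0)[1],38,6)
E
```

```text
[[412.1 301.4]
 [409.1 332.7]
 [471.8 340.6]
 [475.  307. ]] [442.02945506 320.43742778]
[array([342.2, 299.4, 126. ]), array([356.7, 319.3, 126. ])]
shift [ 9.13 17.41 -0.59] turn [-0.3  -0.16  0.42] rows>= 4.0
```

```bash
python3 -m inch '[1,5,0,-0.3,0,0,0, 1,9.13,4,-0.6,-0.3,0,0.4, 1,9.13,8,-0.6,-0.3,0,0.4, 1,9.13,12,-0.6,-0.3,0,0.4, 1,9.13,16,-0.6,-0.3,0,0.4, 1,9.13,17.4,-0.6,-0.3,0,0.4, 1,9.13,17.4,-0.6,-0.3,0,0.4, 0,9.13,17.4,-0.6,-0.3,0,0.4, 0,9.13,17.4,-0.6,-0.3,0,0.4, 0,9.13,17.4,-0.6,-0.3,0,0.4, 0,9.13,17.4,-0.6,-0.3,0,0.4, 0,9.13,17.4,-0.6,-0.3,0,0.4]'
python3 - <<'E'
from h import *
where()
E
```

```text
clock: 5.2
eef_pos: [437.5, 318.7, 36.0]
tool_rot: [-1.574, 0.004, 0.105]
force: [-0.9, -0.2, 6.7]
width: 33.1
t 5.2 tcp [437.5 318.7  36. ] rpy [-90.2    0.26   6.03] F [-0.9 -0.2  6.7] w 33.1 q [-0.67  0.77 -0.02  1.96  0.03  0.42  0.96]
```

```bash
python3 -m inch '[0,0,-3,0,0,0,0, 0,0,-7,0,0,0,0, 0,0,-12,0,0,0,0, 0,0,-17,0,0,0,0, 0,0,-22,0,0,0,0, 0,0,-27,0,0,0,0, 0,0,-32,0,0,0,0, 0,0,-35,0,0,0,0, 0,0,-35,0,0,0,0]'
python3 - <<'E'
from h import *
where()
go(545,215,400,-9.4)
E
```

```text
clock: 6.1
eef_pos: [440.5, 321.2, 389.9]
tool_rot: [-1.57, -0.002, 0.105]
force: [0.1, -0.7, -0.1]
width: 33.5
t 6.1 tcp [440.5 321.2 389.9] rpy [-89.97  -0.12   6.03] F [ 0.1 -0.7 -0.1] w 33.5 q [-0.67  0.33 -0.02  1.57  0.01  1.24  0.99]
shift [  9.28  -1.   -11.66] turn [-0.05 15.43  0.12] rows>= 3.0
```

```bash
python3 -m inch '[0,3,-0.5,-4,0,5,0, 0,6,-1,-8,0,10,0, 0,9.3,-1,-11.6,0,15.4,0, 0,9.3,-1,-11.6,0,15.4,0, 0,9.3,-1,-11.6,0,15.4,0, 0,9.3,-1,-11.6,0,15.4,0]'
python3 - <<'E'
from h import *
where()
d=imaging.get_image("wrist"); import pickle; pickle.dump(d,open("w3.pkl","wb"))
crop(d,"pics/w3.png",0,0,560,420,1.42,1.3)
d=imaging.get_image("scene"); pickle.dump(d,open("s3.pkl","wb"))
crop(d,"pics/s3.png",200,80,260,200,3,1.1)
E
```

```text
clock: 6.7
eef_pos: [542.3, 215.5, 393.6]
tool_rot: [-1.578, 0.007, -0.161]
force: [0.5, 0.3, -1.0]
width: 33.3
t 6.7 tcp [542.3 215.5 393.6] rpy [-90.39   0.43  -9.25] F [ 0.5  0.3 -1. ] w 33.3 q [-0.48  0.4   0.08  1.45 -0.03  1.3   1.01]
```

View pics/w3.png

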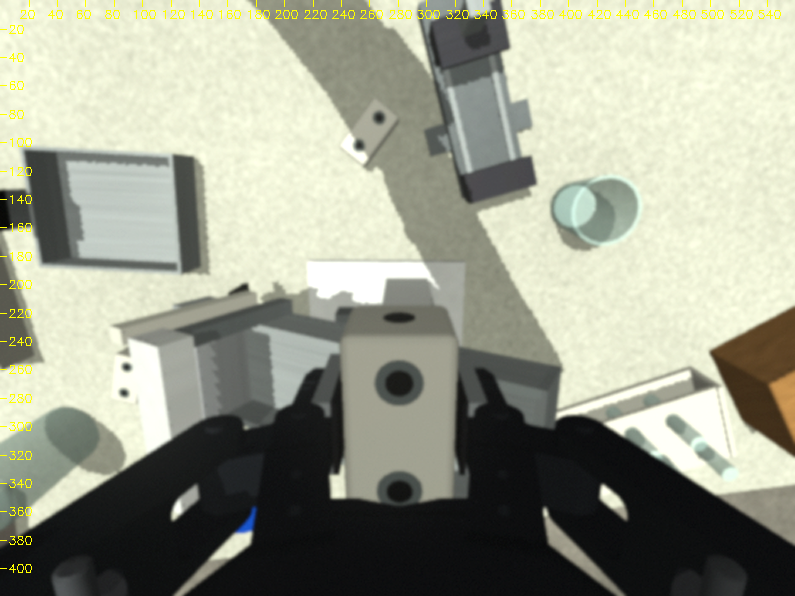

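View pics/s3.png

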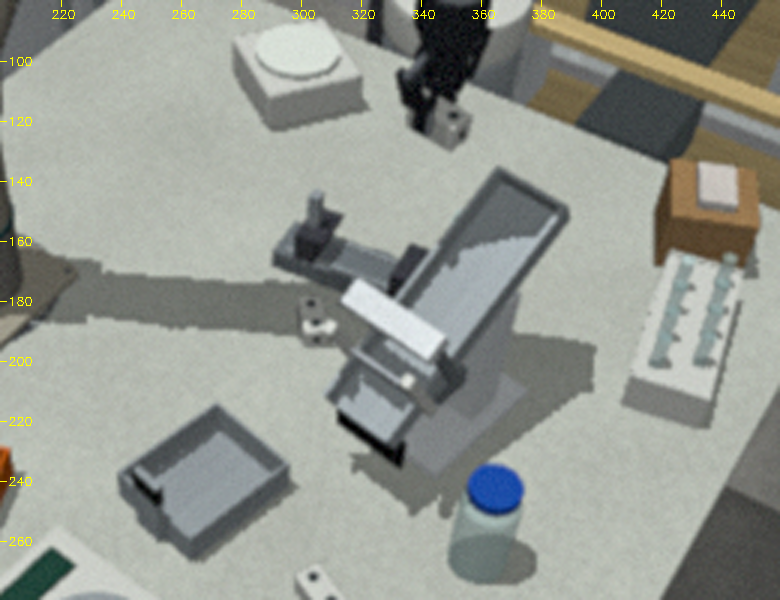

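```bash
python3 - <<'E'
from h import *
import pickle; d=pickle.load(open("w3.pkl","rb"))
crop(d,"pics/w3a.png",70,170,180,130,4.4,1.6)
crop(d,"pics/w3b.png",300,170,120,130,4.6,1.6)
T=pickle.load(open("d0.pkl","rb"))["top"]
crop(T,"pics/t4.png",125,115,60,60,10,1.9)
crop(T,"pics/t5.png",210,135,60,65,9,1.9)
E
```

```text
(no output)
```

View pics/w3a.png

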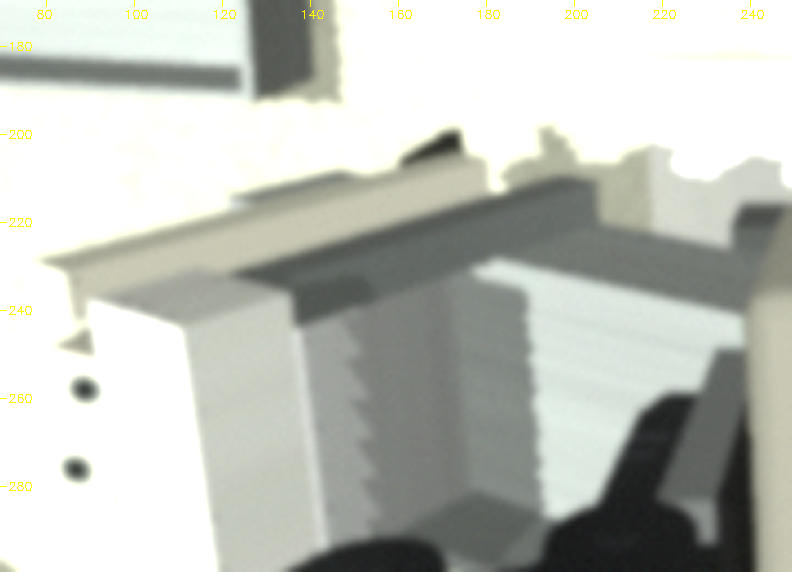

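View pics/w3b.png

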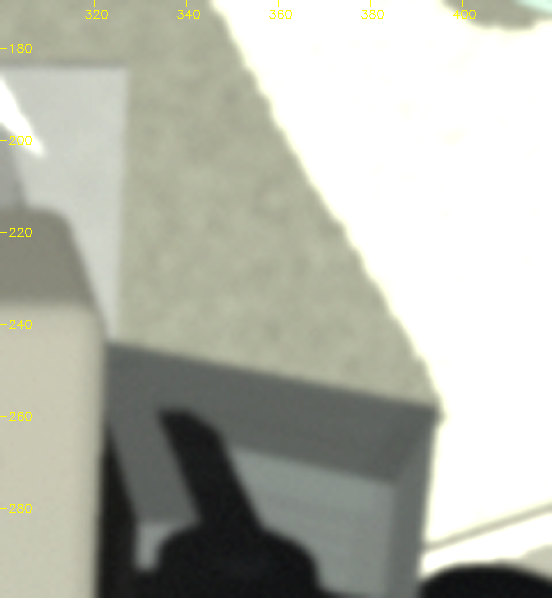

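View pics/t4.png

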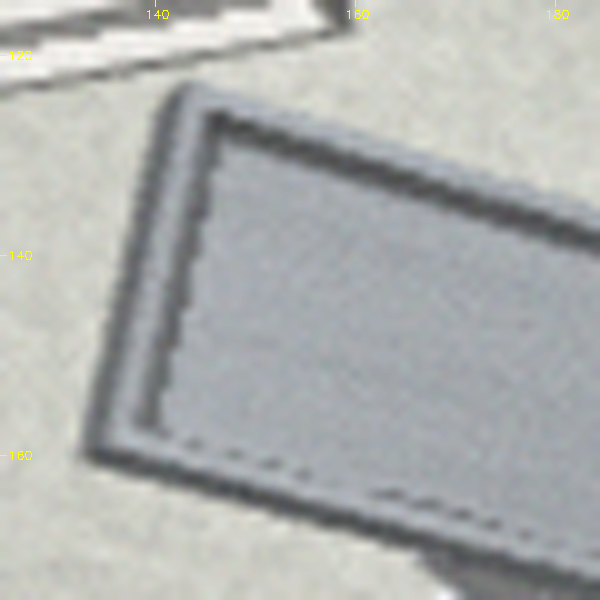

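View pics/t5.png

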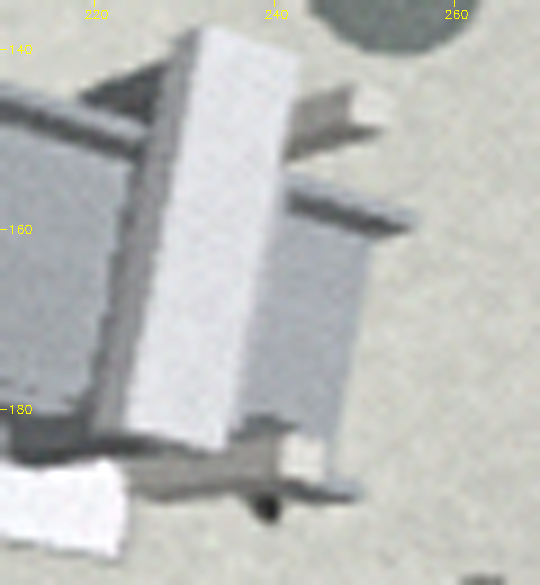

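```bash
cat > m1.py <<'E'
from h import *
import pickle
from scipy.optimize import least_squares
D=pickle.load(open("d0.pkl","rb")); T=D["top"]; W=pickle.load(open("w3.pkl","rb")); S=D["scene"]
c30,s30=np.cos(np.pi/6),.5
def P(p,s,y,n):
    x=s*c30-n*s30; z=125+s*s30+n*c30
    c,sn=np.cos(p[2]),np.sin(p[2]); return np.array([p[0]+c*x-sn*y,p[1]+sn*x+c*y,z])
O=46
obs=[(T,330,-O,30,(143,123.3)),(T,330,O,30,(134,159.8)),(T,0,-O,30,(254.8,159.3)),(T,0,O,30,(249.3,189.7)),
 (T,0,-43,0,(250.3,161.5)),
 (W,330,O,30,(395,258.5))]
def f(p,obs=obs):
    r=[]
    for d,s,y,n,uv in obs: r+=list(pr(d,P(p,s+(p[3] if s else 0),y,n))-uv)
    return r
q=least_squares(f,[600,0,1.5,0],loss="soft_l1"); print(q.x,np.degrees(q.x[2]),np.round(f(q.x),1).reshape(-1,2).tolist())
for n,a in(("mouth",(0,0,0)),("load",(250,0,0))): print(n,P(q.x,*a).round(1))
# wrist wall line check
for s in (250,280,300,330): print(s,pr(W,P(q.x,s,O,30)).round(1))
obs2=[(S,330,-O,30,(390,151)),(S,330,O,30,(365.5,136.5)),(S,0,O,30,(308.5,211.5)),(S,0,-O,30,(331.5,228))]
print("scene resid",np.round(f(q.x,obs2),1))
E
python3 m1.py
```

```text
[598.61066998  12.42826928   1.45199522   8.18275679] 83.19319796667533 [[-5.1, 5.1], [-2.4, 3.5], [-0.5, 0.1], [0.6, 0.2], [-0.7, 0.3], [-0.7, 1.6]]
mouth [598.6  12.4 125. ]
load [624.3 227.4 250. ]
250 [291.3 242.9]
280 [322.5 248.1]
300 [345.3 251.9]
330 [383.2 258.2]
scene resid [-4.  -7.3 -2.1 -4.8 -1.3 -0.3 -3.1 -2.6]
```

```bash
cat >> m1.py <<'E'
print("----")
for name,ob in (("T",obs[:5]),("TW",obs),("TS",obs[:5]+obs2),("all",obs+obs2)):
    q=least_squares(lambda p:f(p,ob),[600,0,1.5,0]); 
    print(name,q.x.round(2),np.degrees(q.x[2]).round(2),np.round(q.fun,1).tolist(),"load",P(q.x,250,0,0).round(1),"W",pr(W,P(q.x,330+q.x[3],O,30)).round(1))
print([bp(T,u,v,316).round(1) for u,v in((143,123.3),(134,159.8))],bp(W,395,258.5,316).round(1))
print("floor mouth line T",[bp(T,u,v,125).round(1) for u,v in((250.3,161.5),(246,184))])
E
python3 m1.py | sed -n '/----/,$p'
```

```text
----
T [599.63  12.36   1.41   1.26] 80.6 [-0.6, 1.0, 0.6, -1.0, 0.2, 0.1, -0.1, -0.1, -0.0, 0.0] load [635. 226. 250.] W [386.5 274.4]
TW [597.64  13.67   1.44   5.91] 82.6 [-4.4, 4.6, -2.0, 3.0, -0.8, 0.5, -0.0, 0.5, -1.0, 0.6, -1.8, 3.1] load [625.5 228.4 250. ] W [393.2 261.6]
TS [602.76  13.14   1.41  -1.77] 80.65 [0.3, 0.2, 1.6, -1.8, -0.1, -0.9, -0.4, -1.1, -0.3, -1.0, -1.9, -2.6, 0.6, -0.8, 0.0, -0.3, -2.4, -1.9] load [637.9 226.8 250. ] W [383.8 276.7]
all [600.56  16.46   1.44   2.17] 82.65 [-3.9, 4.0, -1.5, 2.3, -1.7, -0.5, -0.9, -0.5, -1.9, -0.4, -3.0, 4.9, -3.4, -5.8, -1.3, -3.5, -0.2, -0.9, -2.1, -3.1] load [628.3 231.2 250. ] W [392.  263.4]
[array([692.2, 271.8, 316. ]), array([596.1, 289.7, 316. ])] [586.7 295.7 316. ]
floor mouth line T [array([642.2,   5.3, 125. ]), array([573.1,  16.6, 125. ])]
```

Top and scene agree: chute yaw 80.6°, load point near (636,226). The wrist corner differs by about 10 mm, but the arm was still settling. I'll hover over the load point and recheck once it has settled.

```bash
python3 - <<'E'
from h import *
where(); go(620,229,355,-9.4)
E
```

```text
t 6.8 tcp [542.4 215.9 394. ] rpy [-90.37   0.37  -9.2 ] F [-0.4  1.2 -0.2] w 33.0 q [-0.48  0.4   0.08  1.45 -0.03  1.3   1.01]
shift [7.48 3.84 2.56] turn [ 0.37  0.2  -0.37] rows>= 2.0
```

```bash
python3 -m inch '[0,3.5,1.5,1.2,0.3,0,-0.3, 0,7.5,3.3,2.5,0.4,0.2,-0.4, 0,7.5,3.3,2.5,0.4,0.2,-0.4, 0,7.5,3.3,2.5,0.4,0.2,-0.4, 0,7.5,3.3,2.5,0.4,0.2,-0.4, 0,7.5,3.3,2.5,0.4,0.2,-0.4, 0,7.5,3.3,2.5,0.4,0.2,-0.4]'
python3 - <<'E'
from h import *
where()
d=imaging.get_image("wrist"); import pickle; pickle.dump(d,open("w4.pkl","wb"))
crop(d,"pics/w4.png",0,0,560,420,1.42,1.5)
where()
E
```

```text
clock: 7.5
eef_pos: [621.0, 227.0, 362.2]
tool_rot: [-1.569, -0.003, -0.166]
force: [0.6, -0.5, -1.9]
width: 32.8
t 7.5 tcp [621.  227.  362.2] rpy [-89.92  -0.19  -9.53] F [ 0.6 -0.5 -1.9] w 32.8 q [-0.44  0.55  0.09  1.29 -0.05  1.3   1.05]
t 7.55 tcp [621.  226.9 362. ] rpy [-89.93  -0.17  -9.54] F [-0.4 -0.7 -0.6] w 32.9 q [-0.44  0.55  0.09  1.29 -0.05  1.3   1.05]
```

View pics/w4.png

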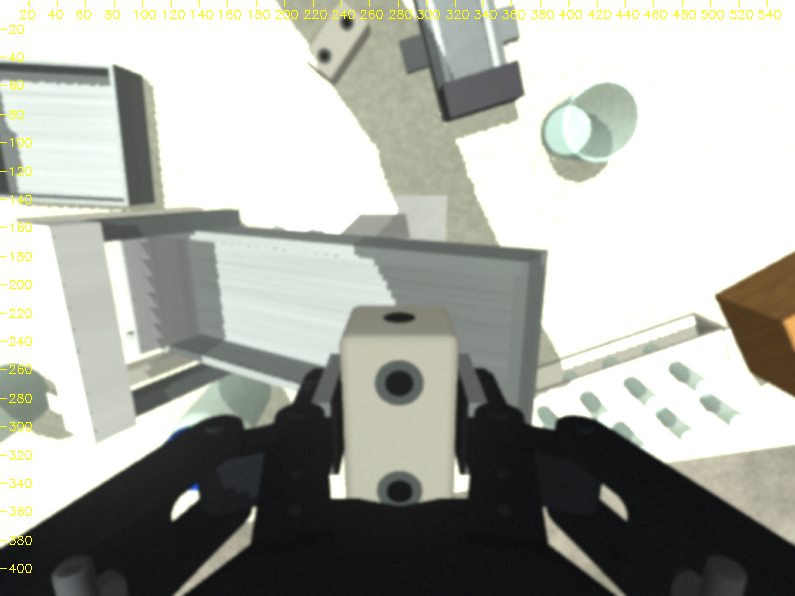

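```bash
cat > m2.py <<'E'
from m1 import P,O,T,S,obs,obs2
from h import *
import pickle
W=pickle.load(open("w4.pkl","rb"))
for p in ([599.63,12.36,1.4067,1.26],[602.76,13.14,1.4076,-1.77]):
    print([ (s,y,n,pr(W,P(p,s,y,n)).round(1).tolist()) for s,y,n in((330+p[3],46,30),(330+p[3],43,30),(330,43,0),(150,46,30),(250,43,0),(330,0,30))])
E
python3 m2.py|tail -2; python3 - <<'E'
from h import *
import pickle; d=pickle.load(open("w4.pkl","rb"))
crop(d,"pics/w4a.png",130,150,260,145,3,1.5)
E
```

```text
[(331.26, 46, 30, [373.7, 183.8]), (331.26, 43, 30, [373.3, 188.6]), (330, 43, 0, [382.3, 180.9]), (150, 46, 30, [168.8, 165.5]), (250, 43, 0, [282.7, 172.5]), (330, 0, 30, [366.3, 252.8])]
[(328.23, 46, 30, [370.4, 187.7]), (328.23, 43, 30, [370.1, 192.4]), (330, 43, 0, [383.7, 184.7]), (150, 46, 30, [170.5, 168.7]), (250, 43, 0, [284.2, 175.9]), (330, 0, 30, [368.0, 256.6])]
```

View pics/w4a.png

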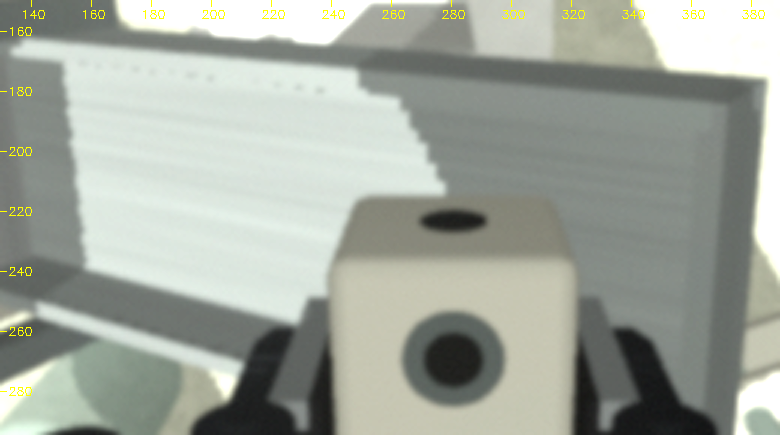

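The wrist view agrees with the fit to 2–3 px, so load ≈ (636,226,250). Descend there in small steps.

```bash
python3 - <<'E'
from h import *
go(633,226.5,278,-9.4)
E
```

```text
shift [1.16 8.41 0.14] turn [-0.07 -0.14  0.17] rows>= 2.0
```

```bash
python3 -m inch '[0,1.2,2,0.1,0,0,0, 0,1.2,5,0.1,0,0,0, 0,1.2,7,0.1,0,0,0, 0,1.2,8.2,0.1,0,0,0, 0,1.2,8.2,0.1,0,0,0, 0,1.2,8.2,0.1,0,0,0, 0,1.2,8.2,0.1,0,0,0]'
python3 - <<'E'
from h import *
where(); go(633,226.5,278,-9.4)
d=imaging.get_image("scene"); crop(d,"pics/s5.png",280,100,120,130,4.5,1.2)
d=imaging.get_image("wrist"); crop(d,"pics/w5.png",100,130,320,230,2.4,1.5)
E
```

```text
clock: 8.25
eef_pos: [634.4, 226.0, 280.4]
tool_rot: [-1.569, -0.004, -0.167]
force: [-0.6, -0.7, -0.2]
width: 33.1
t 8.25 tcp [634.4 226.  280.4] rpy [-89.91  -0.24  -9.56] F [-0.6 -0.7 -0.2] w 33.1 q [-0.43  0.62  0.08  1.39 -0.05  1.13  1.06]
shift [-0.15  0.24  0.03] turn [-0.09 -0.16  0.24] rows>= 1.0
```

View pics/s5.png

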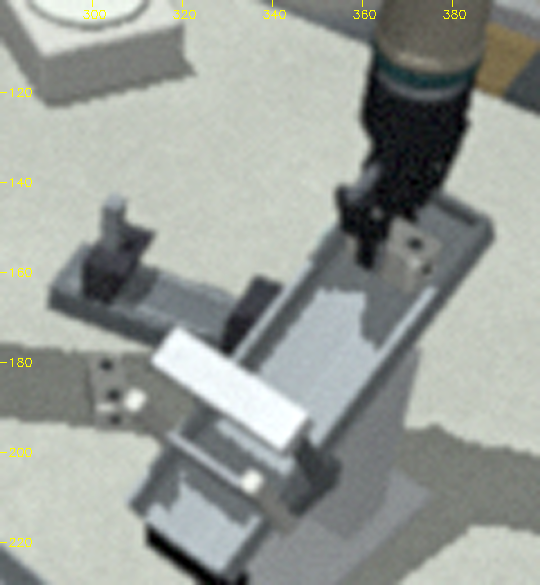

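View pics/w5.png

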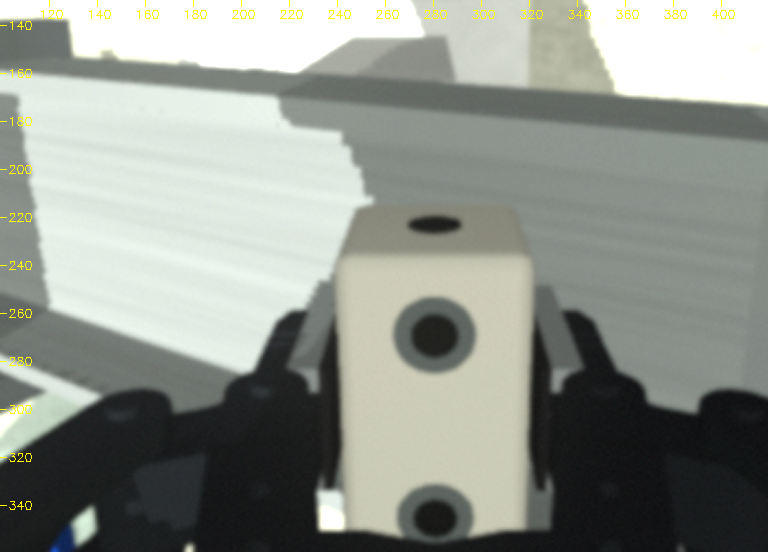

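```bash
python3 - <<'E'
from h import *
d=imaging.get_image("wrist")
where()
X=bp(d,281,236,306); print(X)
Y=bp(d,281,182,276); print("near wall top",Y)
a=np.radians(80.6); cy=np.array([-np.sin(a),np.cos(a),0])
L=np.array([636,226,0])
print("chute y of block near end, wall, tcp",(X-L)@cy,(Y-L)@cy,(tool()[0]-L)@cy)
E
```

```text
t 8.4 tcp [634.1 225.9 279.8] rpy [-89.94  -0.19  -9.57] F [-0.2 -0.4 -1.3] w 33.0 q [-0.43  0.62  0.08  1.39 -0.05  1.13  1.06]
[609.89761606 229.40671222 306.        ]
near wall top [593.82139665 232.19320173 276.        ]
chute y of block near end, wall, tcp 26.308289895497122 42.62374650816313 1.854990271102319
```

```bash
python3 -m inch '[0,-0.5,0.2,0,0,0,0, 0,-0.5,0.2,0,0,0,0, 0,-0.5,0.2,0,0,0,0, 0.65,-0.5,0.2,0,0,0,0, 0.65,-0.5,0.2,0,0,0,0, 0.7,-0.5,-0.5,0,0,0,0, 0.8,-0.5,-2,0,0,0,0, 1,-0.5,-4,0,0,0,0, 1,-0.5,-7,0,0,0,0, 1,-0.5,-10,0,0,0,0]'
python3 - <<'E'
from h import *
where(); go(425,190,250,-48)
d=imaging.get_image("scene"); crop(d,"pics/s6.png",280,100,120,130,4.5,1.2)
d=imaging.get_image("top"); crop(d,"pics/t6.png",120,110,150,140,4.2,1.8)
E
```

```text
clock: 9.4
eef_pos: [628.4, 226.5, 380.2]
tool_rot: [-1.571, -0.002, -0.167]
force: [-0.1, 0.1, 0.4]
width: 85.4
t 9.4 tcp [628.4 226.5 380.2] rpy [-89.99  -0.1   -9.57] F [-0.1  0.1  0.4] w 85.4 q [-0.44  0.55  0.09  1.24 -0.05  1.35  1.05]
shift [-19.48  12.98  -6.98] turn [-0.04 38.43  0.09] rows>= 5.0
```

View pics/s6.png

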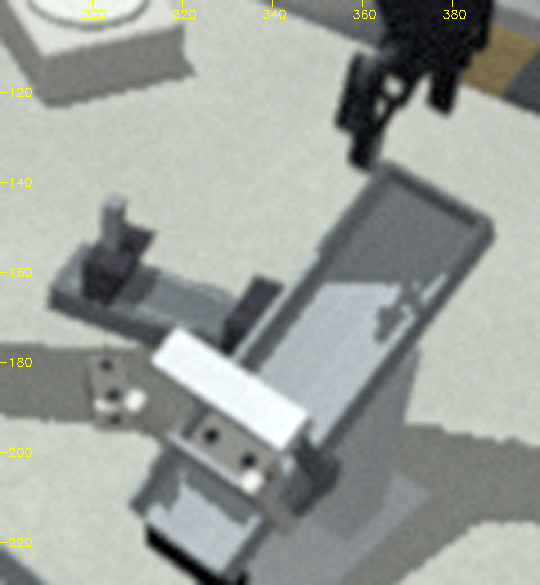

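View pics/t6.png

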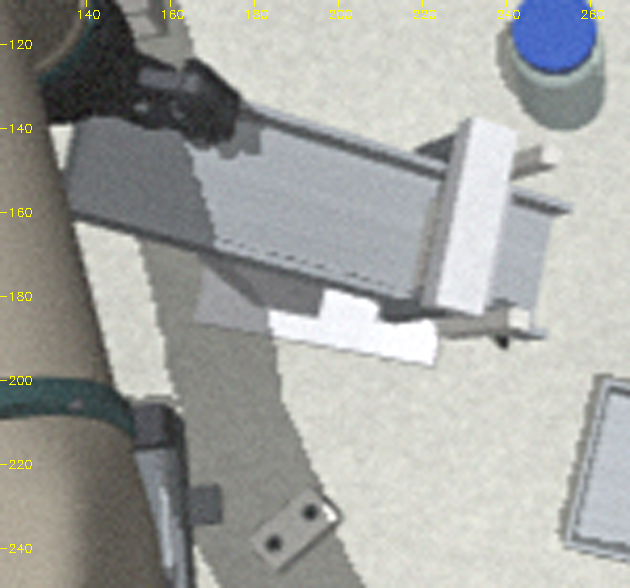

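Block0 waits crosswise behind the gate (scene ~(332,199)). Next is block1.

```bash
python3 -m inch '[1,-4,0,-1.4,0,8,0, 1,-8,0,-2.8,0,16,0, 1,-12,2,-4.2,0,24,0, 1,-16,6,-5.6,0,32,0, 1,-19.5,10,-6.5,0,38.5,0, 1,-20.2,13,-6.2,0,38.5,0, 1,-20.2,15,-6.2,0,38.5,0, 1,-20.2,15,-6.2,0,38.5,0, 1,-20.2,15,-6.2,0,38.5,0, 1,-20.2,15,-6.2,0,38.5,0]'
python3 - <<'E'
from h import *
where()
d=imaging.get_image("wrist"); import pickle; pickle.dump(d,open("w7.pkl","wb"))
crop(d,"pics/w7.png",180,130,200,180,3.3,1.3)
E
```

```text
clock: 10.5
eef_pos: [420.7, 199.3, 229.6]
tool_rot: [-1.567, -0.002, -0.84]
force: [-0.3, 0.0, 0.1]
width: 85.4
t 10.5 tcp [420.7 199.3 229.6] rpy [-89.78  -0.11 -48.1 ] F [-0.3  0.   0.1] w 85.4 q [-0.66  0.37  0.21  2.02 -0.11  0.75  0.35]
```

View pics/w7.png

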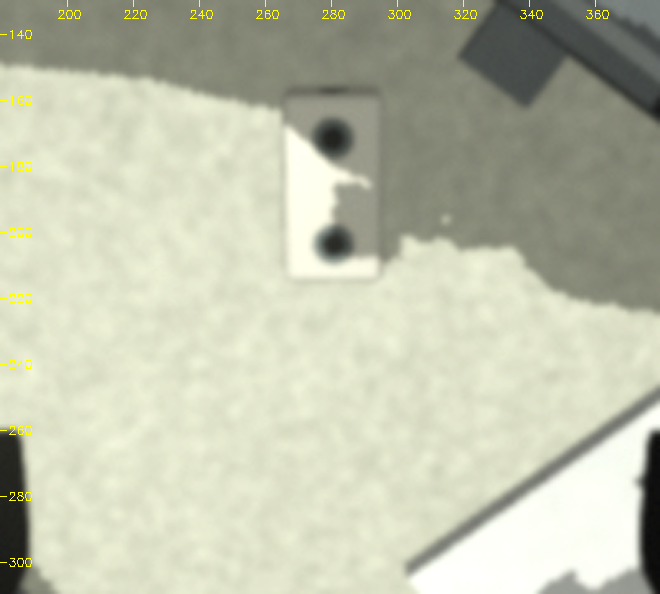

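```bash
python3 - <<'E'
from h import *
import pickle; d=pickle.load(open("w7.pkl","rb"))
X=np.array([bp(d,u,v,34)[:2] for u,v in [(265.5,158),(294,158),(295,213),(266.5,213)]]);c=X.mean(0);print(X.round(1),c)
e=(X[2]+X[3]-X[0]-X[1])/2; print(np.linalg.norm(e),np.degrees(np.arctan2(e[1],e[0])))
go(c[0],c[1],10,-47)
E
```

```text
[[387.5 212.6]
 [410.4 233. ]
 [452.9 188.4]
 [428.9 166.9]] [419.89440403 200.2030755 ]
61.65316841892676 -47.13137364384527
shift [-0.16 21.96 -0.08] turn [-0.22 -1.1   0.11] rows>= 5.0
```

```bash
python3 -m inch '[1,-0.1,4,0,-0.2,-1,0, 1,-0.1,9,0,-0.2,-1,0, 1,-0.1,14,0,-0.2,-1,0, 1,-0.1,18,0,-0.2,-1,0, 1,-0.1,20.5,0,-0.2,-1,0, 1,-0.1,21.9,0,-0.2,-1,0, 1,-0.1,21.9,0,-0.2,-1,0, 0,-0.1,21.9,0,-0.2,-1,0, 0,-0.1,21.9,0,-0.2,-1,0, 0,-0.1,21.9,0,-0.2,-1,0, 0,-0.1,21.9,0,-0.2,-1,0, 0,-0.1,21.9,0,-0.2,-1,0]'
python3 - <<'E'
from h import *
where()
E
```

```text
clock: 11.75
eef_pos: [419.6, 200.0, 10.3]
tool_rot: [-1.571, -0.001, -0.822]
force: [-0.6, 0.0, 6.3]
width: 33.0
t 11.75 tcp [419.6 200.   10.3] rpy [-9.003e+01 -6.000e-02 -4.708e+01] F [-0.6  0.   6.3] w 33.0 q [-0.65  0.79  0.21  2.18 -0.69  0.24  0.93]
```

```bash
python3 -m inch '[0,0,-3,0,0,0,0, 0,0,-7,0,0,0,0, 0,0,-12,0,0,0,0, 0,0,-17,0,0,0,0, 0,0,-22,0,0,0,0, 0,0,-27,0,0,0,0, 0,0,-32,0,0,0,0, 0,0,-36,0,0,0,0, 0,0,-36,0,0,0,0, 0,0,-36,0,0,0,0]'
python3 - <<'E'
from h import *
where(); go(635.5,226,370,-9.4)
E
```

```text
clock: 12.75
eef_pos: [419.1, 200.4, 369.8]
tool_rot: [-1.572, -0.001, -0.821]
force: [0.2, -0.6, -0.8]
width: 32.8
t 12.75 tcp [419.1 200.4 369.8] rpy [-9.005e+01 -4.000e-02 -4.707e+01] F [ 0.2 -0.6 -0.8] w 32.8 q [-1.1   0.27  0.77  1.81 -0.2   1.14  0.49]
shift [12.87 -0.02 17.59] turn [ 6.000e-02 -3.767e+01  2.000e-02] rows>= 5.0
```

```bash
python3 -m inch '[0,2.5,0,3.5,0,-7.5,0, 0,5,0,7,0,-15,0, 0,7.5,0,10.5,0,-22.5,0, 0,10,0,14,0,-30,0, 0,12.9,0,17.6,0,-37.7,0, 0,12.9,0,17.6,0,-37.7,0, 0,12.9,0,17.6,0,-37.7,0, 0,12.9,0,17.6,0,-37.7,0, 0,12.9,0,17.6,0,-37.7,0]'
python3 - <<'E'
from h import *
where(); go(635.5,226,282,-9.4)
E
```

```text
clock: 13.65
eef_pos: [634.7, 226.2, 369.1]
tool_rot: [-1.573, 0.002, -0.164]
force: [0.3, -0.3, 0.5]
width: 32.8
t 13.65 tcp [634.7 226.2 369.1] rpy [-90.14   0.1   -9.37] F [ 0.3 -0.3  0.5] w 32.8 q [-0.67  0.62  0.55  1.24 -0.31  1.37  1.27]
shift [0.1  8.71 0.01] turn [ 0.14  0.03 -0.1 ] rows>= 2.0
```

```bash
python3 -m inch '[0,0.1,2,0,0,0,0, 0,0.1,5,0,0,0,0, 0,0.1,7.5,0,0,0,0, 0,0.1,8.8,0,0,0,0, 0,0.1,8.8,0,0,0,0, 0,0.1,8.8,0,0,0,0, 0,0.1,8.8,0,0,0,0]'
python3 - <<'E'
from h import *
where()
d=imaging.get_image("wrist")
crop(d,"pics/w8.png",100,130,320,230,2.4,1.5)
a=np.radians(80.6); cy=np.array([-np.sin(a),np.cos(a),0]);L=np.array([636,226,0])
for v in(230,234,238): print(v,(bp(d,281,v,306)-L)@cy)
E
```

```text
clock: 14.35
eef_pos: [637.8, 225.8, 282.9]
tool_rot: [-1.572, -0.002, -0.163]
force: [0.4, 0.4, -0.9]
width: 33.0
t 14.35 tcp [637.8 225.8 282.9] rpy [-90.07  -0.13  -9.36] F [ 0.4  0.4 -0.9] w 33.0 q [-0.66  0.67  0.52  1.38 -0.34  1.18  1.3 ]
230 24.273840133432127
234 22.548915920253435
238 20.81127067076921
```

View pics/w8.png

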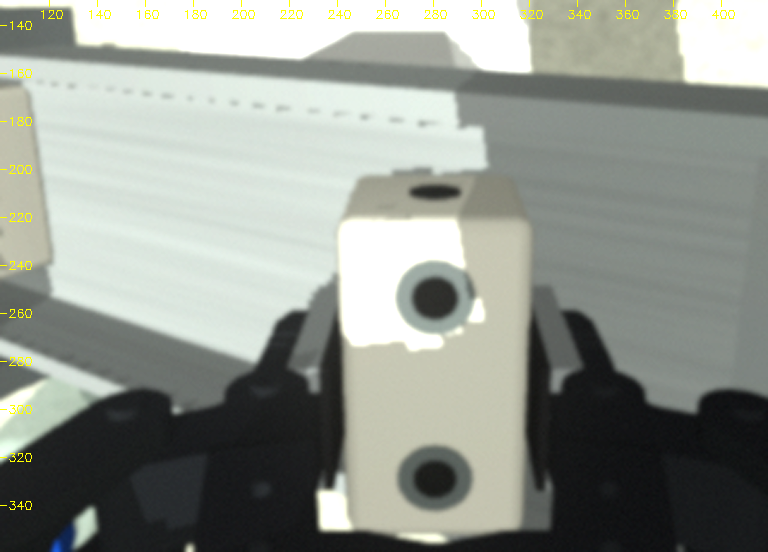

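```bash
python3 -m inch '[0,-0.3,0.1,0,0,0,0, 0,-0.3,0.1,0,0,0,0, 0,-0.3,0.1,0,0,0,0, 0.65,-0.3,0.1,0,0,0,0, 0.65,-0.3,0.1,0,0,0,0, 0.7,-0.3,-0.5,0,0,0,0, 0.8,-0.3,-2,0,0,0,0, 1,-0.3,-4,0,0,0,0, 1,-0.3,-7,0,0,0,0, 1,-0.3,-10,0,0,0,0, 1,-0.3,-10,0,0,0,0]'
python3 - <<'E'
from h import *
where(); go(655,-148,260,-24)
d=imaging.get_image("scene"); crop(d,"pics/s9.png",280,100,120,130,4.5,1.2)
d=imaging.get_image("top"); crop(d,"pics/t9.png",0,0,560,420,1.42,1.8)
E
```

```text
clock: 15.5
eef_pos: [636.4, 226.2, 386.6]
tool_rot: [-1.57, -0.008, -0.164]
force: [0.5, -0.3, -0.2]
width: 85.4
t 15.5 tcp [636.4 226.2 386.6] rpy [-89.93  -0.46  -9.37] F [ 0.5 -0.3 -0.2] w 85.4 q [-0.67  0.61  0.55  1.21 -0.31  1.39  1.26]
shift [  7.83  12.68 -36.63] turn [-0.13 14.63  0.44] rows>= 8.0
```

View pics/s9.png

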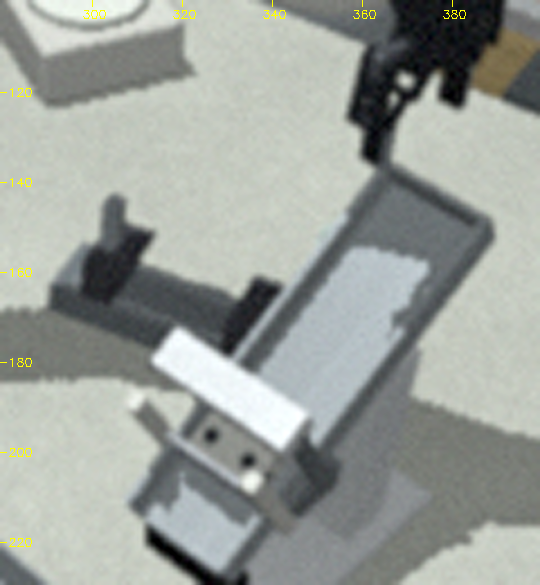

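View pics/t9.png

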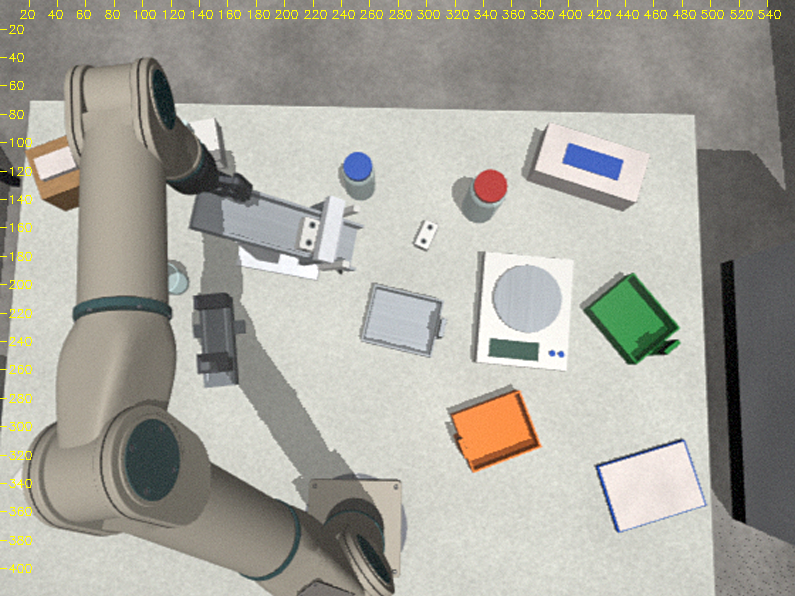

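```bash
python3 -m inch '[1,1,0,-4.5,0,2,0, 1,2,0,-9,0,4,0, 1,3,0,-13.5,0,6,0, 1,4,0,-18,0,8,0, 1,5,0,-22.5,0,10,0, 1,6,0,-27,0,12,0, 1,7,0,-31.5,0,14,0, 1,7.8,2,-35.5,0,15,0, 1,7.8,6,-36.6,0,15.1,0, 1,7.8,11,-36.6,0,15.1,0, 1,7.8,13,-36.6,0,15.1,0, 1,7.8,13,-36.6,0,15.1,0]'
python3 -m inch '[1,0,0,0,0,0,0, 1,0,0,0,0,0,0]'
python3 - <<'E'
from h import *
where()
d=imaging.get_image("wrist"); import pickle; pickle.dump(d,open("w10.pkl","wb"))
crop(d,"pics/w10.png",180,110,200,180,3.3,1.3)
E
```

```text
clock: 16.8
eef_pos: [648.4, -146.5, 246.9]
tool_rot: [-1.575, 0.009, -0.428]
force: [0.6, 0.4, 0.5]
width: 85.1
clock: 17.0
eef_pos: [652.3, -148.2, 253.7]
tool_rot: [-1.573, -0.003, -0.427]
force: [-0.3, 0.1, 0.2]
width: 85.4
t 17.0 tcp [ 652.3 -148.2  253.7] rpy [-90.14  -0.18 -24.45] F [-0.3  0.1  0.2] w 85.4 q [-0.14  0.7   0.58  1.44 -0.4   1.12  1.66]
```

View pics/w10.png

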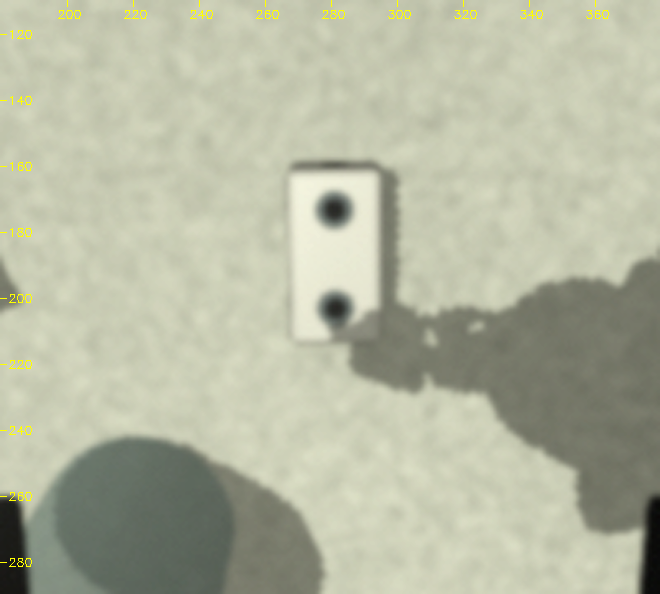

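```bash
python3 - <<'E'
from h import *
import pickle; d=pickle.load(open("w10.pkl","rb"))
X=np.array([bp(d,u,v,34)[:2] for u,v in [(266.5,161.5),(294,161.5),(294.5,212.5),(267,212.5)]]);c=X.mean(0);print(X.round(1),c)
e=(X[2]+X[3]-X[0]-X[1])/2; print(np.linalg.norm(e),np.degrees(np.arctan2(e[1],e[0])))
p,R,s=tool()
for uv in((222,242),(195,270),(251,270)): print("bottle edge rel block in tool x,z:", (R.T@(bp(d,*uv,0)-[c[0],c[1],0])).round(1))
go(c[0],c[1],10.5,-24.3)
E
```

```text
[[ 621.9 -153.7]
 [ 635.1 -124.7]
 [ 691.6 -149. ]
 [ 677.8 -179.3]] [ 656.59835972 -151.6544952 ]
61.41122111027088 -23.945686126569978
bottle edge rel block in tool x,z: [ 82.2   0.5 -79.8]
bottle edge rel block in tool x,z: [ 124.     0.7 -119.8]
bottle edge rel block in tool x,z: [124.    0.5 -41.4]
shift [ 0.45 24.35 -0.08] turn [ 0.13 -0.15  0.2 ] rows>= 5.0
```

```bash
python3 -m inch '[1,0.4,4,0,0,0,0, 1,0.4,9,0,0,0,0, 1,0.4,14,0,0,0,0, 1,0.4,19,0,0,0,0, 1,0.4,22,0,0,0,0, 1,0.4,24,0,0,0,0, 1,0.4,24.3,0,0,0,0, 1,0.4,24.3,0,0,0,0]'
python3 - <<'E'
from h import *
where(); go(656.6,-151.6,10.5)
E
```

```text
clock: 17.85
eef_pos: [655.6, -150.4, 9.9]
tool_rot: [-1.573, -0.002, -0.427]
force: [-0.7, 0.6, 0.2]
width: 85.3
t 17.85 tcp [ 655.6 -150.4    9.9] rpy [-90.15  -0.1  -24.45] F [-0.7  0.6  0.2] w 85.3 q [-0.05  0.98  0.42  1.59 -0.56  0.69  1.79]
shift [ 0.14 -0.06 -0.07] turn [0. 0. 0.] rows>= 1.0
```

```bash
python3 -m inch '[0,0.1,0,0,0,0,0, 0,0.1,0,0,0,0,0, 0,0.1,0,0,0,0,0, 0,0.1,0,0,0,0,0, 0,0.1,0,0,0,0,0, 0,0.1,-3,0,0,0,0, 0,0.1,-7,0,0,0,0, 0,0.1,-12,0,0,0,0, 0,0.1,-17,0,0,0,0, 0,0.1,-22,0,0,0,0, 0,0.1,-27,0,0,0,0, 0,0.1,-32,0,0,0,0]'
python3 -m inch '[0,0,-4,0,0,0,0, 0,0,-5,0,0,0,0, 0,0,-5,0,0,0,0]'
python3 - <<'E'
from h import *
where(); go(632,226,372,-9.4)
E
```

```text
clock: 19.05
eef_pos: [655.3, -149.4, 331.0]
tool_rot: [-1.573, 0.0, -0.427]
force: [1.6, -0.5, -0.9]
width: 33.1
clock: 19.35
eef_pos: [656.4, -149.9, 380.7]
tool_rot: [-1.573, -0.003, -0.427]
force: [1.0, -0.4, -1.4]
width: 32.7
t 19.35 tcp [ 656.4 -149.9  380.7] rpy [-90.11  -0.19 -24.47] F [ 1.  -0.4 -1.4] w 32.7 q [-0.13  0.62  0.62  1.23 -0.35  1.39  1.6 ]
shift [-17.79   0.75  33.21] turn [  0.13 -15.07   0.17] rows>= 8.0
```

```bash
python3 -m inch '[0,-2,0,4,0,-2,0, 0,-4.2,0,8,0,-4,0, 0,-6.4,0,12,0,-6,0, 0,-8.6,0,16,0,-8,0, 0,-10.8,0,20,0,-10,0, 0,-13,0,24,0,-12,0, 0,-15,0,28,0,-14,0, 0,-17.8,0.5,33.2,0.1,-15,0.1, 0,-17.8,0.7,33.2,0.1,-15,0.1, 0,-17.8,0.7,33.2,0.1,-15,0.1, 0,-17.8,0.7,33.2,0.1,-15,0.1]'
python3 - <<'E'
from h import *
where(); go(634,226,282,-9.4)
E
```

```text
clock: 20.45
eef_pos: [631.0, 224.6, 369.3]
tool_rot: [-1.575, 0.004, -0.167]
force: [-0.4, -1.0, 0.6]
width: 32.9
t 20.45 tcp [631.  224.6 369.3] rpy [-90.22   0.24  -9.56] F [-0.4 -1.   0.6] w 32.9 q [-0.67  0.61  0.55  1.25 -0.31  1.37  1.27]
shift [0.31 8.73 0.22] turn [ 0.22 -0.16 -0.24] rows>= 2.0
```

```bash
python3 -m inch '[0,0.1,2,0.2,0.1,0,-0.2, 0,0.1,5,0.2,0.1,0,-0.2, 0,0.1,7.5,0.2,0.1,0,-0.2, 0,0.1,8.8,0.2,0.1,0,-0.2, 0,0.1,8.8,0.2,0.1,0,-0.2, 0,0.1,8.8,0.2,0.1,0,-0.2, 0,0.1,8.8,0.2,0.1,0,-0.2]'
python3 - <<'E'
from h import *
where()
d=imaging.get_image("wrist")
crop(d,"pics/w11.png",100,130,320,230,2.4,1.5)
a=np.radians(80.6); cy=np.array([-np.sin(a),np.cos(a),0]);L=np.array([636,226,0])
for v in(210,220,230): print(v,(bp(d,281,v,306)-L)@cy)
E
```

```text
clock: 21.15
eef_pos: [633.7, 227.6, 284.8]
tool_rot: [-1.569, -0.004, -0.166]
force: [-0.1, 0.2, -0.2]
width: 32.7
t 21.15 tcp [633.7 227.6 284.8] rpy [-89.88  -0.24  -9.51] F [-0.1  0.2 -0.2] w 32.7 q [-0.67  0.67  0.53  1.39 -0.35  1.17  1.3 ]
210 36.592041507003856
220 32.34681331941267
230 28.023307130099322
```

View pics/w11.png

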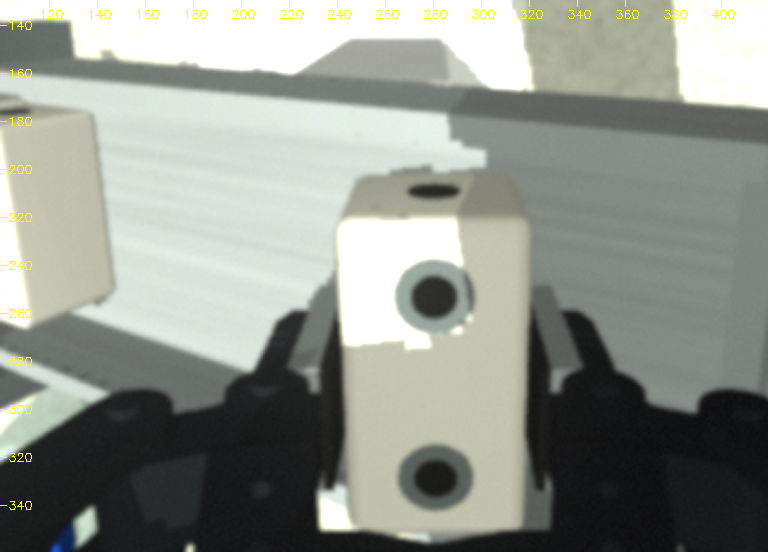

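```bash
python3 -m inch '[0,0,0.3,0,0,0,0, 0,0,0.3,0,0,0,0, 0,0,0.3,0,0,0,0, 0.65,0,0.3,0,0,0,0, 0.65,0,0.3,0,0,0,0, 0.7,0,-0.5,0,0,0,0, 0.8,0,-2,0,0,0,0, 1,0,-4,0,0,0,0, 1,0,-7,0,0,0,0, 1,0,-10,0,0,0,0, 1,0,-10,0,0,0,0]'
python3 - <<'E'
from h import *
import pickle
where(); go(438,-184,260,-13)
d=imaging.get_image("scene"); crop(d,"pics/s12.png",200,100,200,180,3.3,1.2)
d=imaging.get_image("top"); crop(d,"pics/t12.png",0,0,560,420,1.42,1.8)
E
```

```text
clock: 22.3
eef_pos: [634.7, 227.9, 388.8]
tool_rot: [-1.566, -0.01, -0.165]
force: [-0.3, -0.5, -0.0]
width: 85.5
t 22.3 tcp [634.7 227.9 388.8] rpy [-89.71  -0.58  -9.47] F [-0.3 -0.5 -0. ] w 85.5 q [-0.67  0.6   0.56  1.22 -0.31  1.39  1.26]
shift [-12.76  12.53 -43.93] turn [-0.3   3.53  0.57] rows>= 10.0
```

View pics/s12.png

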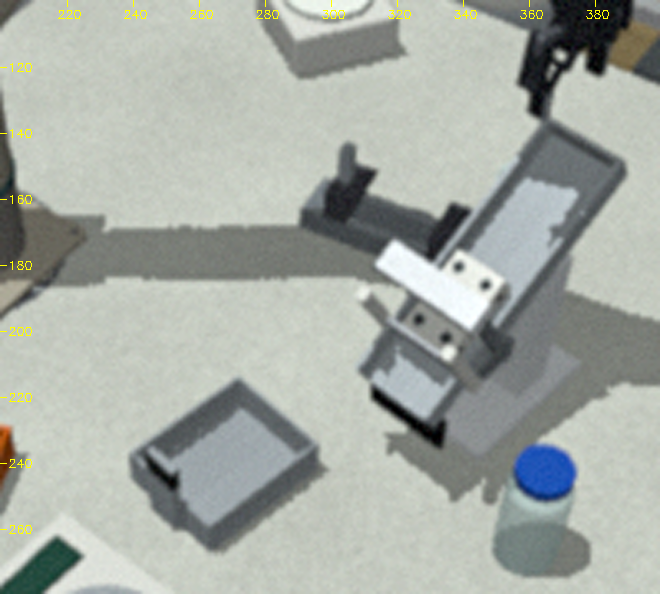

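View pics/t12.png

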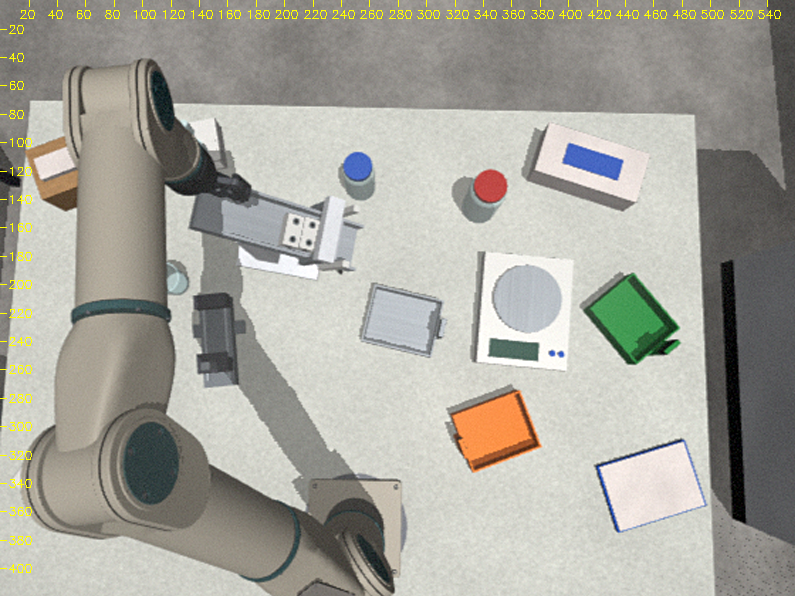

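All three blocks queue crosswise behind the closed gate, and no more blocks are lying on the bench. Now the dish handle.

```bash
python3 -m inch '[1,-1.2,0,-4,0,0.3,0, 1,-2.4,0,-8,0,0.6,0, 1,-3.6,0,-12.2,0,0.9,0, 1,-4.8,0,-16.4,0,1.2,0, 1,-6,0,-20.6,0,1.5,0, 1,-7.2,1,-24.8,0,1.8,0, 1,-8.4,3,-29,-0.1,2,0.2, 1,-9.6,5,-33,-0.2,2.3,0.3, 1,-10.8,7,-37,-0.3,2.5,0.5, 1,-12,9,-41,-0.3,2.7,0.6, 1,-13.3,11,-43.7,-0.3,2.7,0.6, 1,-13.3,12.5,-43.7,-0.3,2.7,0.6]'
python3 -m inch '[1,0,0,0,0,0,0, 1,0,0,0,0,0,0, 1,0,0,0,0,0,0]'
python3 - <<'E'
from h import *
where()
d=imaging.get_image("wrist"); import pickle; pickle.dump(d,open("w13.pkl","wb"))
crop(d,"pics/w13.png",150,60,290,260,2.3,1.2)
E
```

```text
clock: 23.6
eef_pos: [425.5, -184.5, 256.1]
tool_rot: [-1.577, 0.012, -0.22]
force: [0.3, 0.3, 0.3]
width: 85.6
clock: 23.9
eef_pos: [430.4, -180.5, 257.9]
tool_rot: [-1.575, 0.008, -0.211]
force: [-0.1, 0.8, 1.0]
width: 85.3
t 23.9 tcp [ 430.4 -180.5  257.9] rpy [-90.25   0.46 -12.07] F [-0.1  0.8  1. ] w 85.3 q [-0.12  0.39  0.63  1.98 -0.29  0.87  2.02]
```

View pics/w13.png

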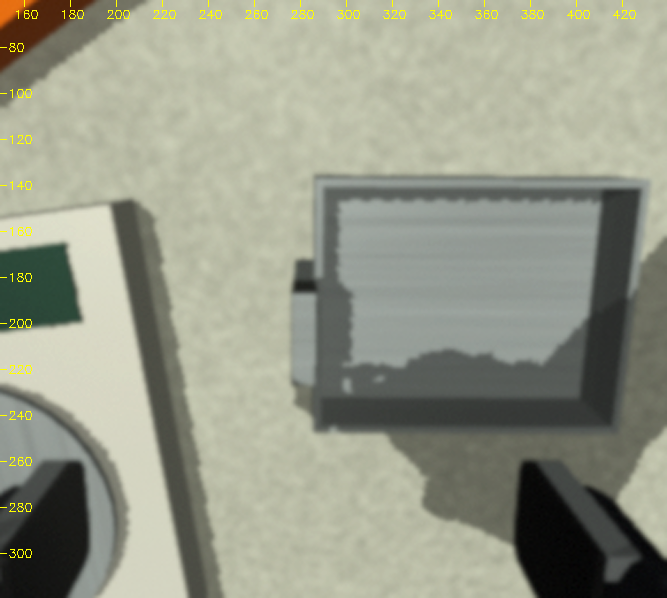

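```bash
python3 - <<'E'
from h import *
import pickle; d=pickle.load(open("w13.pkl","rb"))
X=np.array([bp(d,u,v,107)[:2] for u,v in [(276,186.5),(286.5,186.5),(286.5,227),(276.5,226)]]);print(X.round(1),X.mean(0))
print("rim",[ (bp(d,u,v,50)[:2]).round(1) for u,v in((286.5,136.5),(431,138),(418,246.5),(286.5,247))])
Z=np.array([bp(d,u,v,50)[:2] for u,v in((286.5,136.5),(431,138),(418,246.5),(286.5,247))])
c=Z.mean(0); e=(Z[1]+Z[2]-Z[0]-Z[3])/2; a=np.arctan2(e[1],e[0]); print(c,np.degrees(a),np.linalg.norm(e),"grip from rim",c-85*np.array([np.cos(a),np.sin(a)]))
E
```

```text
[[ 418.1 -183.8]
 [ 420.2 -173.9]
 [ 460.1 -182.3]
 [ 457.  -191.8]] [ 438.83491335 -182.95671579]
rim [array([ 376.2, -163.9]), array([411. ,  -9.2]), array([535.4, -35.6]), array([ 503.1, -190.5])]
[456.45307034 -99.80875975] 77.77654470228073 158.42979696442544 grip from rim [ 438.45645337 -182.88175041]
```

```bash
python3 - <<'E'
from h import *
go(438.8,-183,66,-12.2)
E
```

```text
shift [ 1.02 19.19  0.02] turn [ 0.25  0.13 -0.44] rows>= 4.0
```

```bash
python3 -m inch '[1,1,4,0,0.2,0,-0.4, 1,1,9,0,0.2,0,-0.4, 1,1,14,0,0.2,0,-0.4, 1,1,17,0,0.2,0,-0.4, 1,1,19,0,0.2,0,-0.4, 1,1,19,0,0.2,0,-0.4, 1,1,19,0,0.2,0,-0.4]'
python3 - <<'E'
from h import *
where();go(438.8,-183,66,-12.2)
d=imaging.get_image("wrist");crop(d,"pics/w14.png",100,60,360,300,2.1,1.2)
E
```

```text
clock: 24.65
eef_pos: [438.2, -183.6, 67.9]
tool_rot: [-1.572, 0.001, -0.212]
force: [0.8, -0.1, 0.3]
width: 85.1
t 24.65 tcp [ 438.2 -183.6   67.9] rpy [-9.006e+01  7.000e-02 -1.213e+01] F [ 0.8 -0.1  0.3] w 85.1 q [ 0.1   0.69  0.35  2.14 -0.58  0.4   2.28]
shift [0.04 0.19 0.07] turn [ 0.06  0.07 -0.07] rows>= 1.0
```

View pics/w14.png

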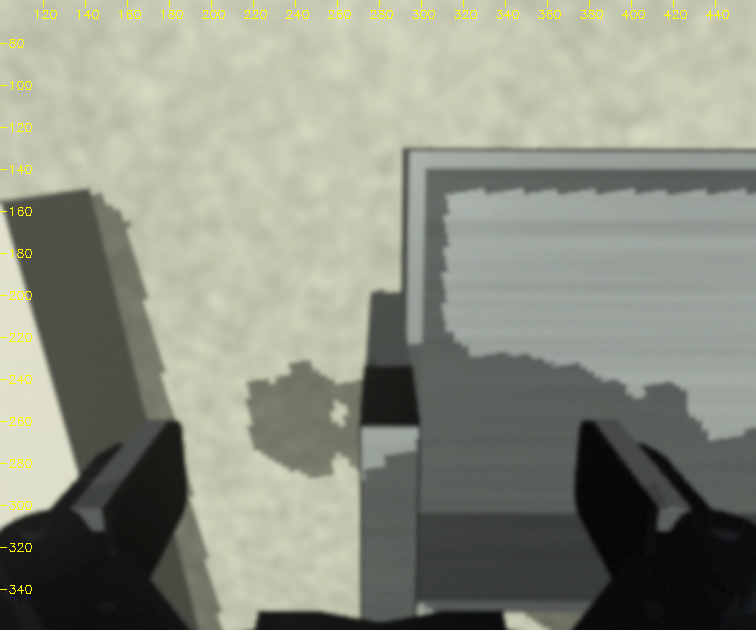

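Handle centred between the fingers. Close, then lift a bit.

```bash
python3 -m inch '[0,0,0.1,0.1,0,0,0, 0,0,0.1,0.1,0,0,0, 0,0,0.1,0.1,0,0,0, 0,0,0.1,0.1,0,0,0, 0,0,0.1,0.1,0,0,0, 0,0,0.1,0.1,0,0,0, 0,0,0.1,0.1,0,0,0, 0,0,-1,0.1,0,0,0, 0,0,-2.5,0.1,0,0,0, 0,0,-4,0.1,0,0,0, 0,0,-4,0.1,0,0,0]'
python3 - <<'E'
from h import *
where()
E
```

```text
clock: 25.8
eef_pos: [438.7, -183.4, 108.9]
tool_rot: [-1.573, -0.001, -0.212]
force: [1.1, -0.2, -1.5]
width: 9.6
t 25.8 tcp [ 438.7 -183.4  108.9] rpy [-9.011e+01 -6.000e-02 -1.217e+01] F [ 1.1 -0.2 -1.5] w 9.6 q [ 0.04  0.63  0.43  2.12 -0.53  0.5   2.23]
```

```bash
python3 - <<'E'
from h import *
a=np.radians(80.6);u=np.array([np.cos(a),np.sin(a)]);M=np.array([600.5,12.7])
for x in(-195,-147,-115): t=M+x*u; print(x,t.round(1)); go(t[0],t[1],107.5,-9.4)
E
```

```text
-195 [ 568.7 -179.7]
shift [12.62  0.15  3.1 ] turn [ 0.12 -2.77  0.06] rows>= 3.0
-147 [ 576.5 -132.3]
shift [12.39  0.14  7.89] turn [ 0.12 -2.77  0.06] rows>= 3.0
-115 [ 581.7 -100.8]
shift [12.24  0.13 11.09] turn [ 0.12 -2.77  0.06] rows>= 4.0
```

```bash
python3 -m inch '[0,2,0,0.5,0,-0.4,0, 0,4.5,0,1.1,0,-1,0, 0,7,0,1.7,0,-1.5,0, 0,9.5,0,2.3,0.1,-2,0, 0,11.5,0.1,2.8,0.1,-2.5,0, 0,12.6,0.1,3.1,0.1,-2.8,0, 0,12.6,0.1,3.1,0.1,-2.8,0, 0,12.6,0.1,3.1,0.1,-2.8,0, 0,12.6,0.1,3.1,0.1,-2.8,0]'
python3 - <<'E'
from h import *
import pickle
where()
d=imaging.get_image("wrist");pickle.dump(d,open("w15.pkl","wb"));crop(d,"pics/w15.png",180,60,380,290,2.1,1.2)
d=imaging.get_image("scene");crop(d,"pics/s15.png",220,150,180,150,4,1.2)
d=imaging.get_image("top");pickle.dump(d,open("t15.pkl","wb"));crop(d,"pics/t15.png",170,110,170,140,4,1.8)
E
```

```text
clock: 26.7
eef_pos: [566.0, -179.0, 105.7]
tool_rot: [-1.57, 0.004, -0.165]
force: [0.0, -0.7, -1.8]
width: 9.0
t 26.7 tcp [ 566.  -179.   105.7] rpy [-89.94   0.22  -9.43] F [ 0.  -0.7 -1.8] w 9.0 q [-0.02  0.76  0.46  1.79 -0.49  0.71  2.12]
```

View pics/w15.png

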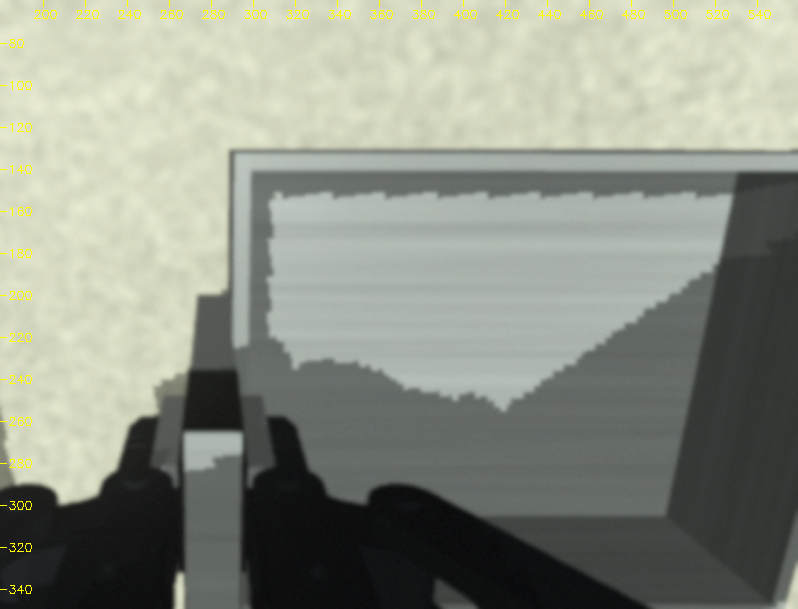

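View pics/s15.png

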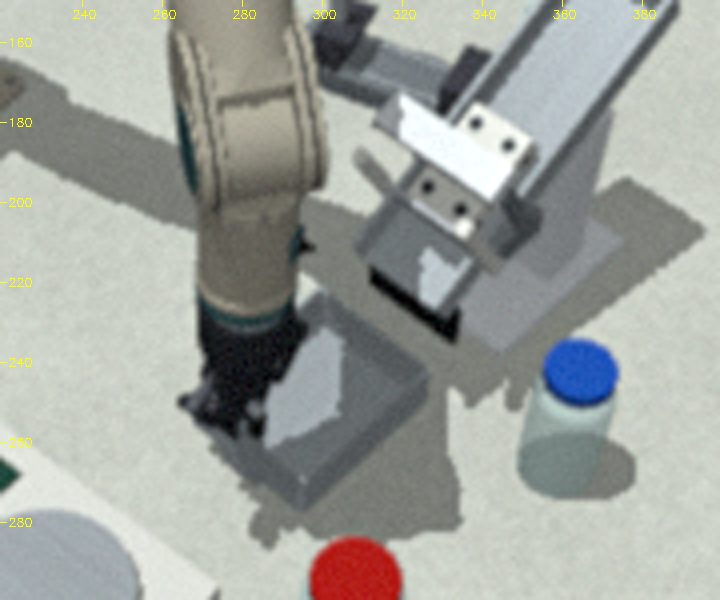

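View pics/t15.png

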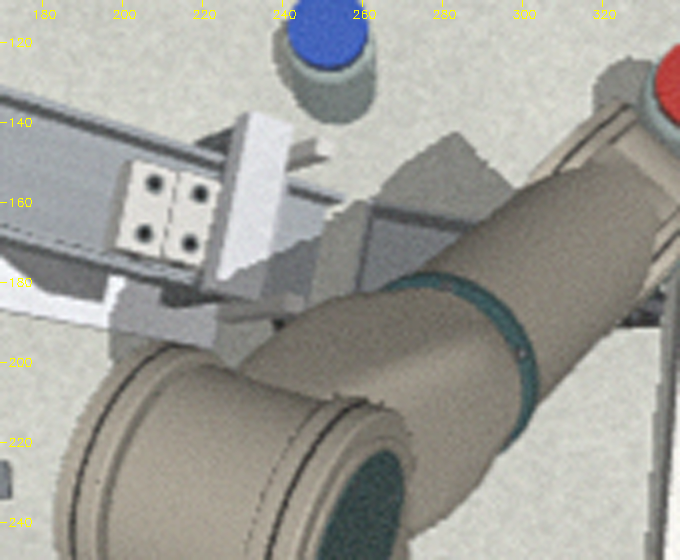

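Alignment looks good. Approach until just before contact, then push in.

```bash
python3 -m inch '[0,0.1,-0.1,1.5,0,0,0, 0,0.2,-0.2,3,0,0,0, 0,0.2,-0.2,4.3,0,0,0, 0,0.2,-0.2,4.3,0,0,0, 0,0.2,-0.2,4.3,0,0,0]'
python3 - <<'E'
from h import *
where()
a=np.radians(80.6);u=np.array([np.cos(a),np.sin(a)]);M=np.array([600.5,12.7])
d=tool()[0][:2]-M; print("chute x,y of tcp",d@u,d@[-u[1],u[0]])
t=M-115*u; go(t[0],t[1],107.5,-9.4)
d=imaging.get_image("scene");crop(d,"pics/s16.png",220,150,180,150,4,1.2)
E
```

```text
clock: 27.35
eef_pos: [576.6, -136.0, 108.1]
tool_rot: [-1.57, 0.002, -0.162]
force: [-0.1, 0.4, -2.4]
width: 9.3
t 27.35 tcp [ 576.6 -136.   108.1] rpy [-89.96   0.12  -9.28] F [-0.1  0.4 -2.4] w 9.3 q [-0.1   0.76  0.47  1.8  -0.5   0.71  2.05]
chute x,y of tcp -150.61571022821013 -0.6925404063882314
shift [-0.06  0.06  3.56] turn [-0.04  0.12 -0.12] rows>= 1.0
```

View pics/s16.png

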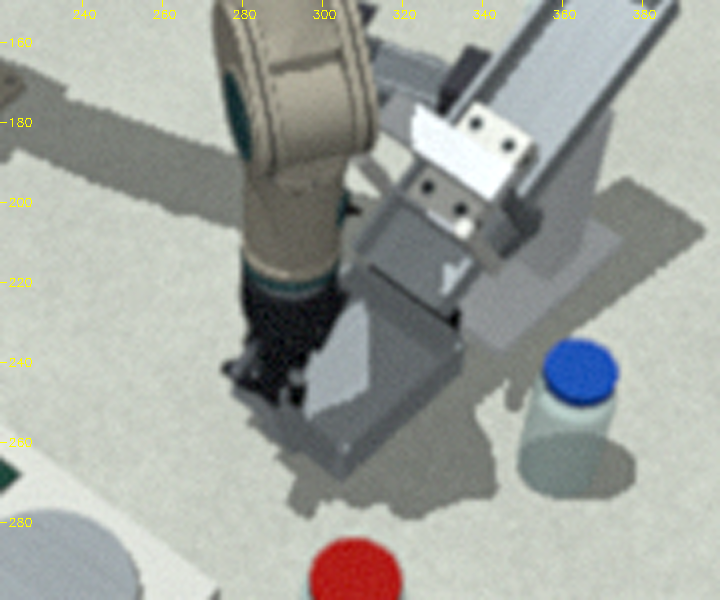

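```bash
python3 -m inch '[0,0,0,1,0,0,0, 0,0,0,2,0,0,0, 0,0,0,3,0,0,0, 0,0,0,3.6,0,0,0, 0,0,0,3.8,0,0,0, 0,0,0,3.8,0,0,0]'
python3 - <<'E'
from h import *
where()
a=np.radians(80.6);u=np.array([np.cos(a),np.sin(a)]);M=np.array([600.5,12.7])
d=tool()[0][:2]-M; print("chute x,y of tcp",d@u,d@[-u[1],u[0]])
d=imaging.get_image("scene");crop(d,"pics/s17.png",220,150,180,150,4,1.2)
E
```

```text
clock: 28.0
eef_pos: [582.3, -103.4, 108.8]
tool_rot: [-1.576, 0.0, -0.165]
force: [-2.3, -11.0, 1.1]
width: 9.1
t 28.0 tcp [ 582.3 -103.4  108.8] rpy [-9.029e+01  2.000e-02 -9.480e+00] F [ -2.3 -11.    1.1] w 9.1 q [-0.17  0.76  0.48  1.8  -0.5   0.71  2.  ]
chute x,y of tcp -117.5461516224154 -0.9758102671662305
```

View pics/s17.png

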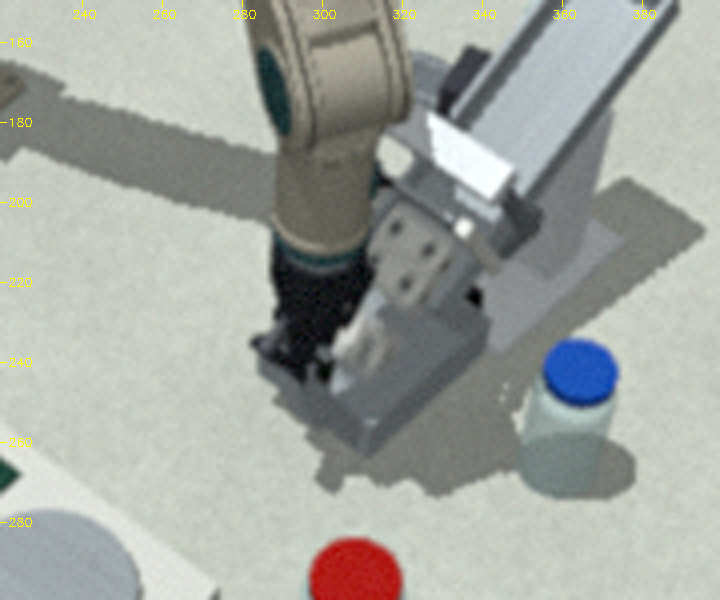

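Gate fully up: the end stop reads 11 N, one block is already in the dish and two are sliding out. Hold.

```bash
python3 -m inch '[0,0,0,0,0,0,0, 0,0,0,0,0,0,0, 0,0,0,0,0,0,0, 0,0,0,0,0,0,0, 0,0,0,0,0,0,0, 0,0,0,0,0,0,0, 0,0,0,0,0,0,0, 0,0,0,0,0,0,0]'
python3 - <<'E'
from h import *
where()
d=imaging.get_image("scene");crop(d,"pics/s18.png",220,150,180,150,4,1.2)
d=imaging.get_image("wrist");crop(d,"pics/w18.png",0,0,560,420,1.42,1.2)
E
```

```text
clock: 28.85
eef_pos: [582.0, -102.6, 107.7]
tool_rot: [-1.575, 0.002, -0.165]
force: [-0.3, -9.0, -5.1]
width: 9.1
t 28.85 tcp [ 582.  -102.6  107.7] rpy [-9.026e+01  9.000e-02 -9.460e+00] F [-0.3 -9.  -5.1] w 9.1 q [-0.17  0.76  0.48  1.8  -0.5   0.71  2.  ]
```

View pics/s18.png

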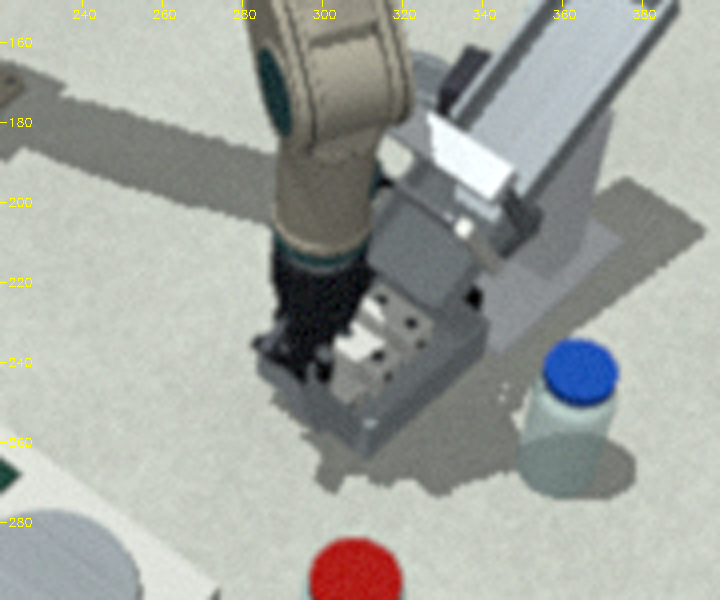

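View pics/w18.png

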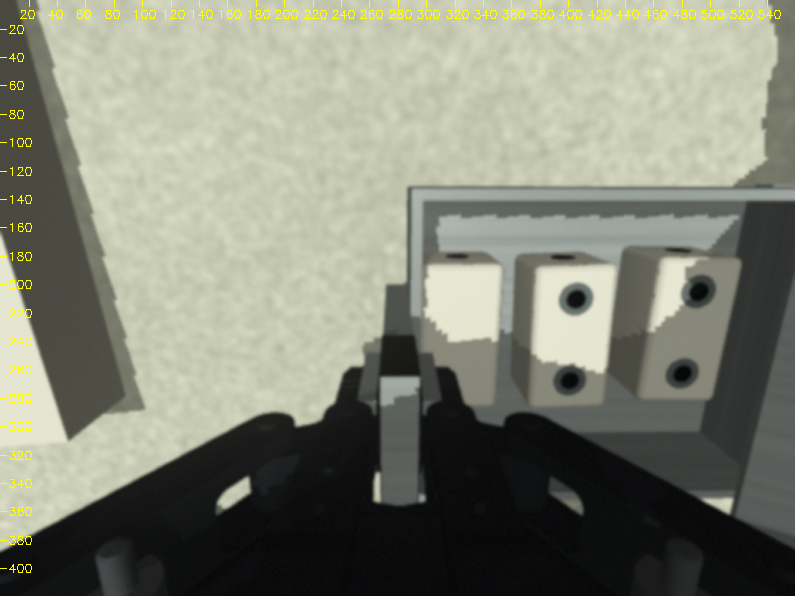

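All three blocks lie flat in the dish and the chute is empty. Retreat straight, then lift.

```bash
python3 -m inch '[0,0,0,-1,0,0,0, 0,0,0,-2.5,0,0,0, 0,0,0,-4.5,0,0,0, 0,0,0,-6.5,0,0,0, 0,0,-0.5,-8.5,0,0,0, 0,0,-2,-9.5,0,0,0, 0,0,-4,-10,0,0,0, 0,0,-6,-10,0,0,0, 0,0,-7,-10,0,0,0, 0,0,-7,-10,0,0,0]'
python3 - <<'E'
from h import *
where(); go(511-85*.1633,-374-85*.9866,178,-9.4)
d=imaging.get_image("top");crop(d,"pics/t19.png",100,100,320,200,2.4,1.8)
E
```

```text
clock: 29.95
eef_pos: [567.4, -197.7, 179.2]
tool_rot: [-1.569, -0.0, -0.163]
force: [-0.3, -0.2, -4.4]
width: 9.3
t 29.95 tcp [ 567.4 -197.7  179.2] rpy [-8.989e+01 -3.000e-02 -9.330e+00] F [-0.3 -0.2 -4.4] w 9.3 q [-0.03  0.67  0.52  1.72 -0.43  0.86  2.09]
shift [ -2.72   0.07 -26.81] turn [-0.11  0.07  0.03] rows>= 6.0
```

View pics/t19.png

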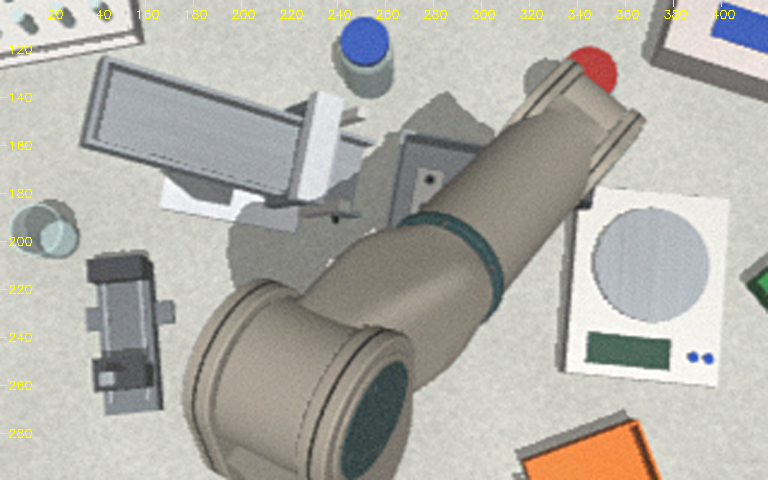

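```bash
python3 -m inch '[0,-0.2,0,-2,0,0,0, 0,-0.5,0,-5,0,0,0, 0,-0.8,0,-8,0,0,0, 0,-1.1,0,-11,0,0,0, 0,-1.4,0,-14,0,0,0, 0,-1.7,0,-17,0,0,0, 0,-2,0,-20,0,0,0, 0,-2.3,0,-23,0,0,0, 0,-2.6,0,-25.5,0,0,0, 0,-2.7,0,-26.8,0,0,0, 0,-2.7,0,-26.8,0,0,0, 0,-2.7,0,-26.8,0,0,0]'
python3 -m inch '[0,0,0,0,0,0,0, 0,0,0,0,0,0,0, 0,0,0,0,0,0,0]'
python3 - <<'E'
from h import *
import pickle
where(); go(511-85*.1633,-374-85*.9866,178,-9.4)
D={}
for n in("top","wrist","scene"): D[n]=imaging.get_image(n)
pickle.dump(D,open("d20.pkl","wb"))
crop(D["top"],"pics/t20.png",290,150,180,130,4.2,1.8)
crop(D["wrist"],"pics/w20.png",0,0,560,420,1.42,1.2)
crop(D["scene"],"pics/s20.png",130,190,220,160,3.5,1.2)
E
```

```text
clock: 31.2
eef_pos: [496.9, -456.0, 176.9]
tool_rot: [-1.567, 0.003, -0.163]
force: [0.2, -0.4, -4.3]
width: 9.4
clock: 31.5
eef_pos: [497.0, -456.9, 177.9]
tool_rot: [-1.569, 0.002, -0.162]
force: [-0.2, -0.0, -3.8]
width: 9.4
t 31.5 tcp [ 497.  -456.9  177.9] rpy [-89.91   0.1   -9.27] F [-0.2 -0.  -3.8] w 9.4 q [ 0.43  0.77  0.49  1.5  -0.41  0.98  2.45]
shift [ 0.03 -0.01 -0.09] turn [-0.09  0.12 -0.1 ] rows>= 1.0
```

View pics/t20.png

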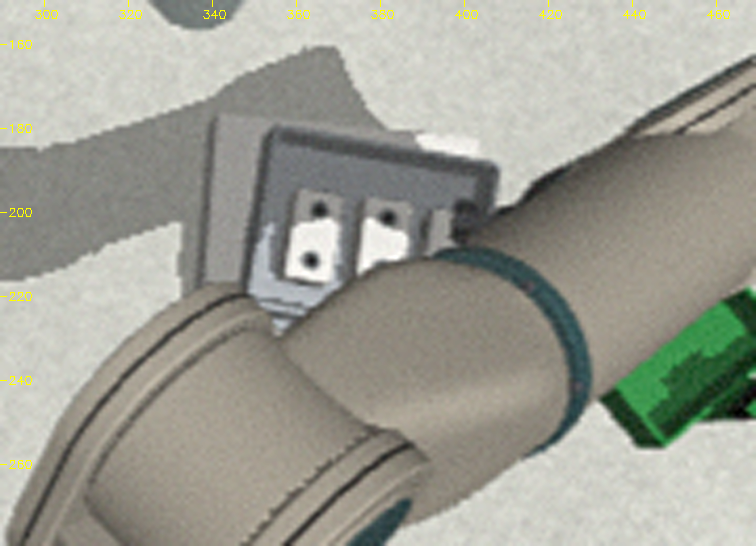

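View pics/w20.png

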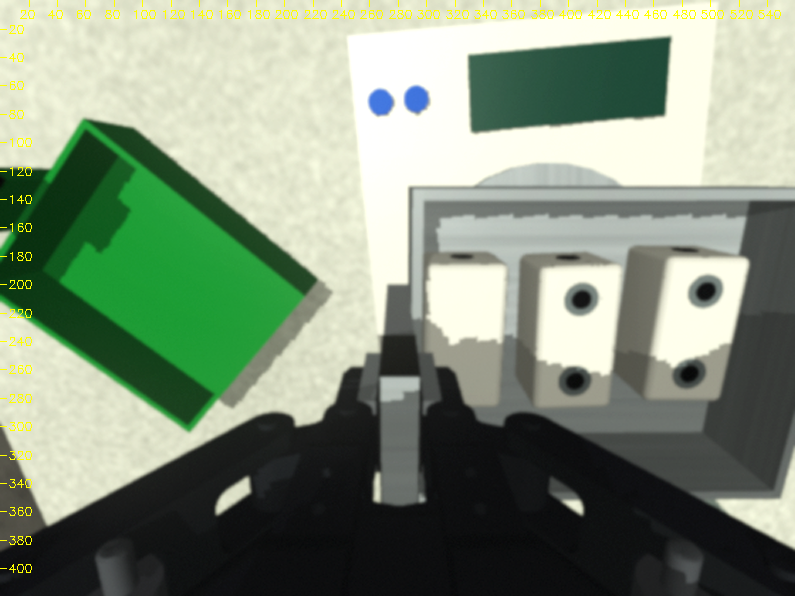

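View pics/s20.png

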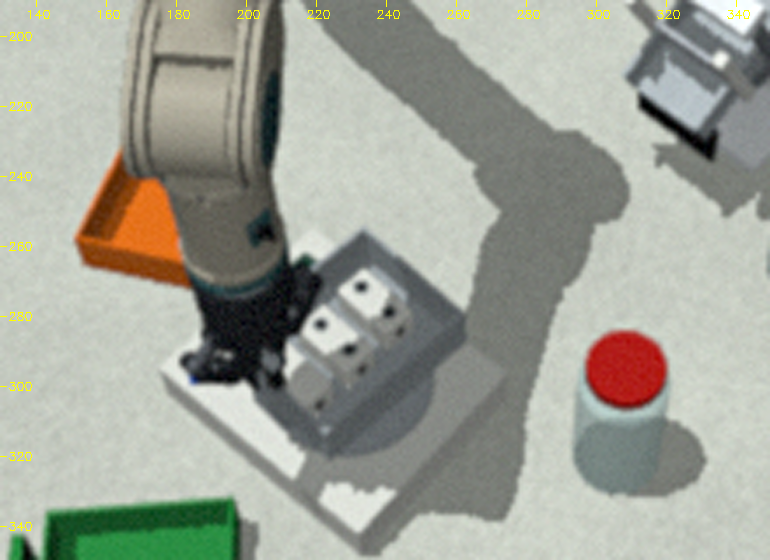

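```bash
python3 - <<'E'
from h import *
import pickle; from scipy.optimize import least_squares
D=pickle.load(open("d20.pkl","rb"));d=D["wrist"]
crop(d,"pics/w20a.png",310,90,160,60,4.9,1.1)
X=np.array([bp(d,u,v,66)[:2] for u,v in((387,114),(334.5,131),(440,131))])
print(X.round(1),least_squares(lambda c:np.linalg.norm(X-c,axis=1)-75,[511,-374]).x)
D0=pickle.load(open("d0.pkl","rb"))
# housing corners z50 top
print([bp(D0["top"],u,v,50)[:2].round(1) for u,v in((340.5,176.5),(403,182.5),(398,260.5),(335,254))])
print([bp(d,u,v,50)[:2].round(1) for u,v in((244.5,25),(503,10))])
S=D["scene"];print("scene pan c",bp(D0["scene"],230.5,298.5,66))
E
```

```text
[[ 435.7 -363.3]
 [ 441.9 -405.4]
 [ 455.4 -322.7]] [ 509.9800266  -374.14944198]
[array([ 616.3, -279.9]), array([ 600.4, -480.4]), array([ 352. , -460.1]), array([ 369.1, -262.3])]
[array([ 352.1, -462.4]), array([ 374.1, -264.6])]
scene pan c [ 511.24548182 -376.70635329   66.        ]
```

View pics/w20a.png

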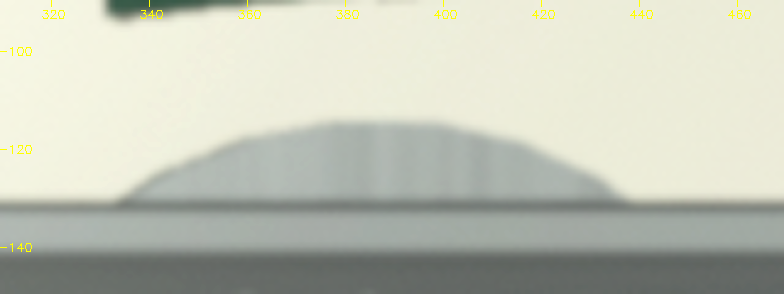

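```bash
python3 -m inch '[0,0,1,-0.1,0,0,0, 0,0,2,-0.1,0,0,0, 0,0,3,-0.1,0,0,0, 0,0,3.8,-0.1,0,0,0, 0,0,4,-0.1,0,0,0, 0,0,4,-0.1,0,0,0]'
python3 - <<'E'
from h import *
where()
d=imaging.get_image("scene");crop(d,"pics/s21.png",130,190,220,160,3.5,1.2)
E
```

```text
clock: 32.25
eef_pos: [495.8, -458.8, 137.1]
tool_rot: [-1.569, 0.003, -0.164]
force: [0.1, 0.1, -4.1]
width: 9.1
t 32.25 tcp [ 495.8 -458.8  137.1] rpy [-89.92   0.17  -9.38] F [ 0.1  0.1 -4.1] w 9.1 q [ 0.45  0.82  0.47  1.53 -0.43  0.9   2.47]
```

View pics/s21.png

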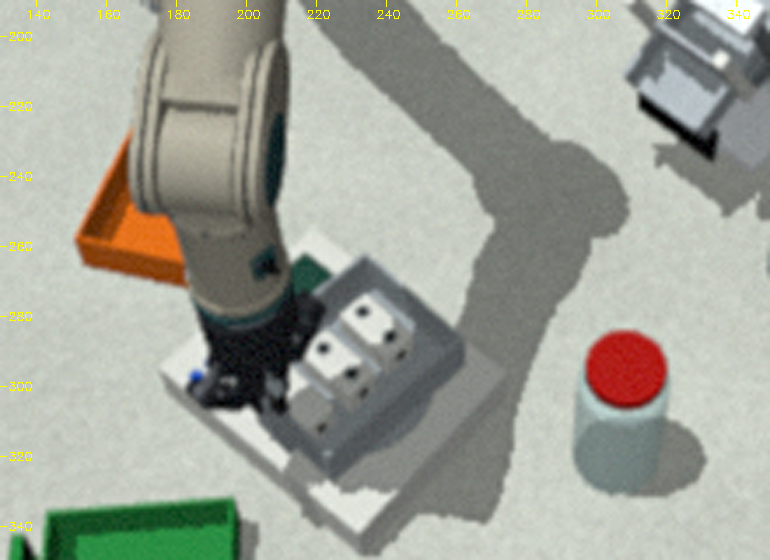

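```bash
python3 -m inch '[0,0,0.2,0.1,0,0,0, 0,0,0.3,0.1,0,0,0, 0,0,0.3,0.1,0,0,0, 0,0,0.3,0.1,0,0,0]'
python3 -m inch '[0,0,0.1,0,0,0,0, 0,0,0.1,0,0,0,0]'
python3 -m inch '[0,0,0.1,0,0,0,0, 0,0,0.1,0,0,0,0]'

```

```text
clock: 32.7
eef_pos: [496.3, -458.0, 135.0]
tool_rot: [-1.57, 0.002, -0.163]
force: [-0.4, -0.8, -3.7]
width: 9.4
clock: 32.9
eef_pos: [496.2, -458.1, 134.0]
tool_rot: [-1.57, 0.002, -0.164]
force: [-0.6, -0.1, -3.0]
width: 9.6
clock: 33.1
eef_pos: [496.3, -458.5, 133.4]
tool_rot: [-1.57, 0.001, -0.164]
force: [-0.6, -1.1, 0.7]
width: 9.6
```

Contact: the weight is off the tool. Release and rise straight up.

```bash
python3 -m inch '[0,0,0.05,0,0,0,0, 0.3,0,0.05,0,0,0,0, 0.5,0,0.05,0,0,0,0, 0.5,0,0,0,0,0,0, 0.5,0,0,0,0,0,0, 0.5,0,-2,0,0,0,0, 0.5,0,-5,0,0,0,0, 0.5,0,-9,0,0,0,0, 0.5,0,-14,0,0,0,0, 0.5,-3,-18,-4,0,0,0, 0.5,-6,-20,-8,0,0,0, 0.5,-6,-20,-8,0,0,0]'
python3 -m inch '[0.5,-2,-3,-3,0,0,0, 0.5,-4,-5,-6,0,0,0, 0.5,-6,-6,-9,0,0,0, 0.5,-6,-6,-9,0,0,0]'
python3 - <<'E'
from h import *
import pickle
where()
D={n:imaging.get_image(n) for n in("top","wrist","scene")}
pickle.dump(D,open("d22.pkl","wb"))
crop(D["top"],"pics/t22.png",290,150,180,130,4.2,1.8)
crop(D["scene"],"pics/s22.png",0,0,560,420,1.42,1.1)
crop(D["wrist"],"pics/w22.png",0,0,560,420,1.42,1.2)
E
```

```text
clock: 34.3
eef_pos: [419.2, -532.5, 336.7]
tool_rot: [-1.577, 0.001, -0.17]
force: [-0.9, -0.5, -0.2]
width: 42.6
clock: 34.7
eef_pos: [344.0, -611.1, 394.5]
tool_rot: [-1.575, 0.004, -0.173]
force: [-0.2, -1.0, 0.1]
width: 42.5
t 34.7 tcp [ 344.  -611.1  394.5] rpy [-90.27   0.24  -9.89] F [-0.2 -1.   0.1] w 42.5 q [ 0.76  0.66  0.56  1.1  -0.33  1.47  2.65]
```

View pics/t22.png

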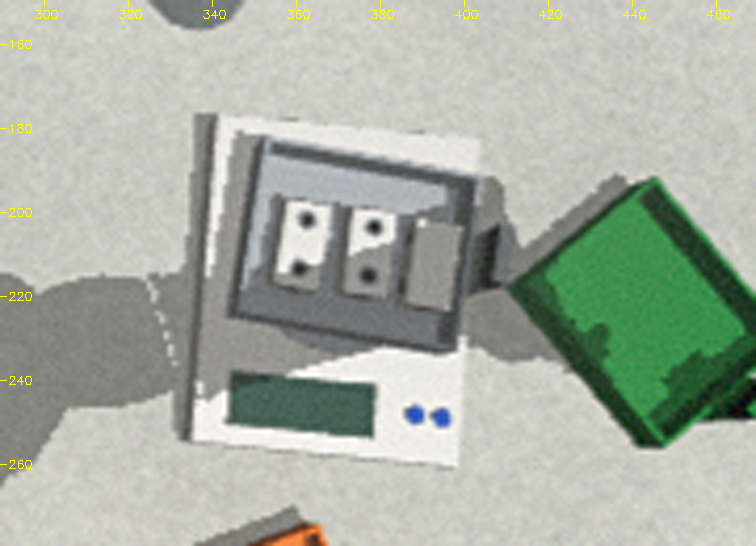

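View pics/s22.png

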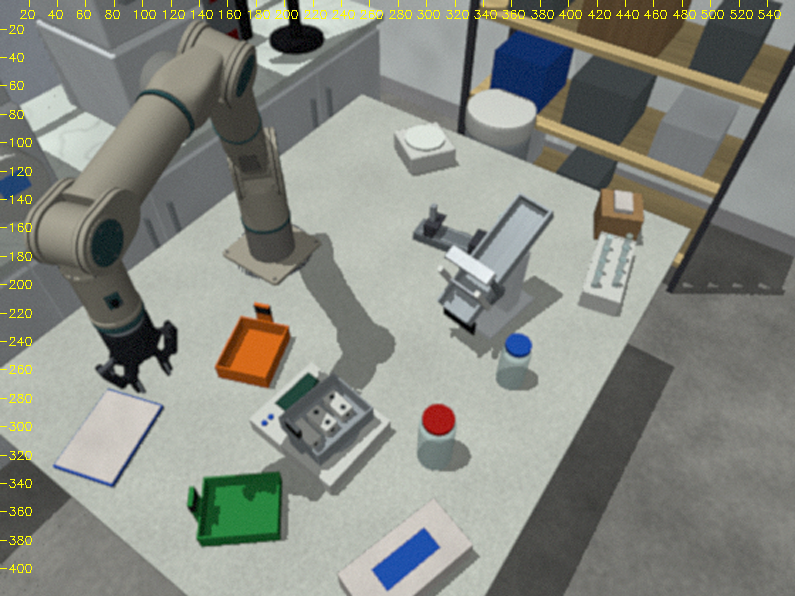

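View pics/w22.png

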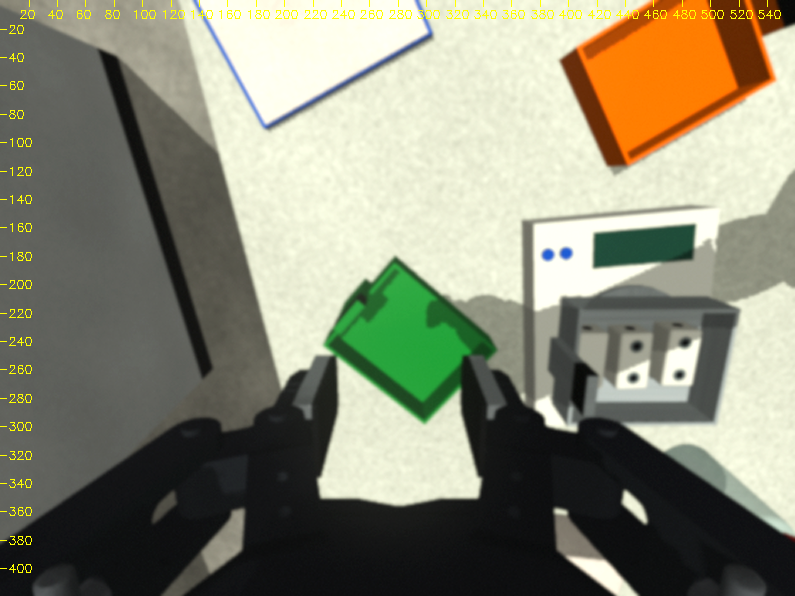

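```bash
python3 - <<'E'
from h import *
import pickle
D=pickle.load(open("d22.pkl","rb"));T=D["top"]
X=np.array([bp(T,u,v,116)[:2] for u,v in((351.5,182),(402,192),(397,233),(344,224.5))]);print(X.round(1),X.mean(0))
crop(T,"pics/t22b.png",0,60,460,320,1.7,1.8); where()
E
```

```text
[[ 586.6 -302.6]
 [ 558.6 -455.9]
 [ 433.9 -438.6]
 [ 456.8 -279.5]] [ 508.94983838 -369.13986914]
t 34.85 tcp [ 351.3 -605.8  392.1] rpy [-89.83   0.09  -9.35] F [ 0.6  0.7 -0.4] w 42.5 q [ 0.75  0.66  0.55  1.1  -0.33  1.47  2.65]
```

View pics/t22b.png

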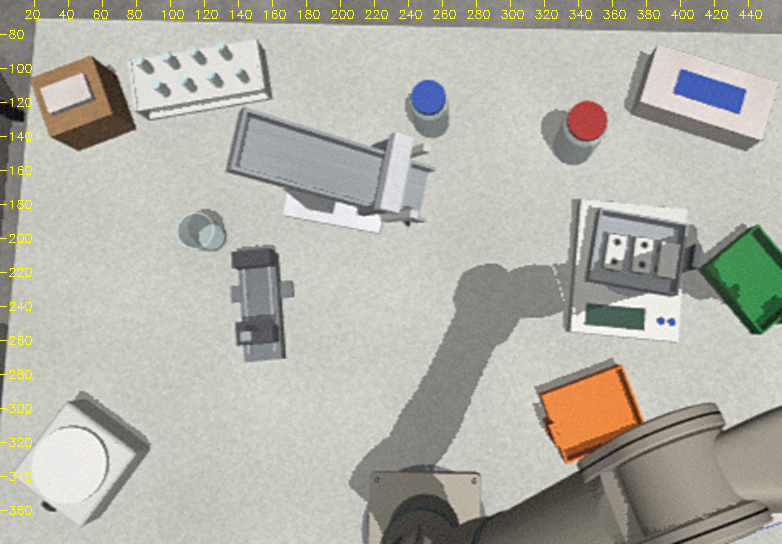

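The dish is within 3 mm of the pan's centre in the same camera, the bench is clear of blocks, and the bottles and beaker stand where they were. Settle, then hand in.

```bash
python3 -m inch '[0.5,0,0,0,0,0,0, 0.5,0,0,0,0,0,0, 0.5,0,0,0,0,0,0, 0.5,0,0,0,0,0,0, 0.5,0,0,0,0,0,0]'
python3 -c "
from cell import finish_job
print(finish_job())"
```

```text
clock: 35.35
eef_pos: [350.8, -606.3, 392.9]
tool_rot: [-1.57, 0.002, -0.163]
force: [-0.7, -0.6, -0.1]
width: 43.0
the job is handed in; nothing more can be done
None
```

The job is handed in at about 35 s: all three mixer blocks are in the catch dish, and the dish stands on the balance pan with the gripper clear of it.

- **Vise and loading:** I slid the jaw open 45 mm to its stop and took out the clamped block. That block and the two loose ones I found went crosswise onto the chute and queued behind the closed gate. No third loose block showed in any view.
- **Catching and placing:** I held the dish by its handle and pushed the paddle to its stop, and all three blocks landed flat in the dish. I lowered the dish onto the pan until the weight came off the tool, then let go.

**Last checks:**
- The dish's middle is about 3 mm from the pan's middle as seen by the top camera.
- All three blocks are in the dish, the bench and chute are empty of blocks, the jaw is still open, and the bottles and beaker are where they were.

**What disagreed or went wrong:**
- **Camera mismatch:** the top and scene cameras differed by 5–7 mm in y, so I rechecked the grasps and placings with the wrist camera.
- **Jaw over-pull:** one mistyped move briefly pulled on the jaw at its stop while releasing it. The jaw and block were unmoved, but I have no reading of the peak force in that moment.

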